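Scrap the exposed lid and ease the reject bin's sprung flap shut

TASK

Of the three jar lids in the row just to the right of the steel reject bin, pick up the one lying liner side up and drop it into the bin under the propped flap. Then hold the flap by its rolled lip, lift it until the prop rod comes free and folds up, ease it down against its spring without ever letting it fall or slam, and press it home into its catches so that it is fully shut. Leave the two good lids and the things on the left of the bin where they are.

Things in the scene. Friction and masses are not known exactly. Their poses are not given: they have to be found in the camera images.
- reject_bin: stainless bin screwed to the table: box 170 deep (its x) x 250 wide (its y), rim 120 mm high, walls 3 mm, inner floor at 11 mm, open on top; feet reach 21 mm beyond its sides. Origin: on the table under its centre; x points from its front (robot side) back to the hinge, y to its left. The notched rest of the prop rod is inside the left wall (x -36 to -2, y 90 to 122, top z 110). Old lids inside
- flap_hinge (a point): middle of the flap's hinge axis, at (78, 0, 124) mm in the bin's frame; the axis runs along the bin's y
- flap_lip (a point): middle of the flap's rolled lip: a tube 16 mm thick, 200 mm long along the bin's y, 193 mm from the hinge axis, the flap's free edge; behind it the flap is a 2.6 mm plate, 246 mm wide, in the plane of tube and hinge axes. Shut, the lip is 124 mm high and 30 mm in front of the box, free space under it
- flap (a joint): flap angle in rad: 0 shut and level; at a the lip is at x = 78 - 193 cos a, z = 124 + 193 sin a (mm, bin's frame); hard stop 1.10. Starts at 0.96 on the prop. Spring and weight press it shut, about 7 N at the lip when open, 4 N near shut; let go, it slams. Near 0.085 it rests on two ball catches; 5 to 8 N more, pressed down on its front part, snaps it to 0, where they hold it
- prop (a joint): angle of the prop rod in rad: 0 folded flat under the flap, 0.73 propping. The 6 mm rod, 119 mm long, hangs under the flap (98 mm left of its middle, 130 mm from the hinge), its foot standing between two ledges. How high these are set differs each time: once the flap is lifted 0.04 to 0.11 rad the foot clears them and a light spring folds the rod up at once; sooner, it only stands again
- reject_lid: black jar lid, 69 mm diameter, 12 mm high, lying liner side up (pale inside showing). Origin: centre of its underside, z up. It counts as scrapped once its origin is within the box and below the rim
- good_lid_1: good jar lid, the same 69 x 12 mm, lying black top up; origin at the centre of its underside. Stays where it is
- good_lid_2: another good lid, as good_lid_1. Stays where it is
- foam_box: closed white foam box to the left of the bin, 98 x 138 mm, 88 mm high; origin at the centre of its underside. Stays where it is
- label_jar: labelled jar with black lid, 70 mm diameter, 116 mm high, standing to the left of the bin; origin at the centre of its underside. Stays where it is
There are look-alikes about, which are no part of the job. Of the things that look like the reject_lid, take the one that is farthest to the robot's left at the start.

How it is judged:
On the way, in this order (a step that is already met when the one before it is completed fails the run):
1. the liner-up lid lies in the bin, the flap still standing on its prop (x of reject_lid in the frame of reject_bin between -0.08 and 0.08 m and y of reject_lid in the frame of reject_bin between -0.12 and 0.12 m and z of reject_lid in the frame of reject_bin below 0.09 m and linear speed of reject_lid below 0.05 m/s and value of joint prop above 0.6 rad and value of joint flap above 0.9 rad), for 0.2 s.
2. the prop rod has folded up while the flap is held up (value of joint prop below 0.2 rad and value of joint flap above 0.7 rad), for 0.1 s.
At the end, for the whole second after the job is handed in: The flap is shut and held by its catches (within 0.03 rad of fully shut), the prop rod is folded under it, the liner-up lid lies at rest inside the bin, and the two good lids, the foam box and the jar are within 30 mm of where they began (x of reject_lid in the frame of reject_bin between -0.08 and 0.08 m and y of reject_lid in the frame of reject_bin between -0.12 and 0.12 m and z of reject_lid in the frame of reject_bin below 0.09 m and value of joint flap below 0.03 rad and value of joint prop below 0.2 rad and linear speed of reject_lid below 0.03 m/s and distance of each of good_lid_1, good_lid_2, foam_box, label_jar from where it was at the start of the episode below 0.03 m); the robot touches nothing.
It fails at once if the flap falls or slams: it closes faster than 2 rad/s anywhere above 0.12 rad (that is, before it rests on its catches) (velocity of joint flap below -2 rad/s and value of joint flap above 0.12 rad).
It fails at once if a good lid, the foam box or the jar is shifted by more than 30 mm (distance of any of good_lid_1, good_lid_2, foam_box, label_jar from where it was at the start of the episode above 0.03 m).
It fails at once if a good lid is picked up (height (world z) of any of good_lid_1, good_lid_2 above 0.03 m).
It also fails if it takes over 64 s, if anything falls off the work surface, if the arm or the gripper's body presses on something with over 40 N, if the wrist force passes 120 N, or if a joint passes its speed limit or range.

ROBOT

A 6-joint arm with a two-finger parallel gripper is mounted at the origin on the work surface; the furniture and walls round the work are solid. World frame = base frame: x ahead of the robot, y to its left, z up, the work surface at z = 0. Lengths are in m, angles in rad, forces in N, time in s.
With the tool pointing down it reaches from about 0.4 to 0.825 m from the base axis. Payload 7 kg.
Tool frame: the origin (TCP) lies on the centre line of the jaws, within the pads' length; the fingertips stand 14 mm ahead of it and the grasp point (between the pads) lies 5 mm behind it (manip.finger_overhang is the distance from the TCP to the fingertips, in m); z points along the fingers, y is the line along which they close (so a half turn about z gives the same grasp; the last joint's range is limited). The gripper opens to 85 mm and grips with 20 to 120 N. Pads are 22 mm wide; open, the fingers measure 114 mm over their backs; the gripper's body (76 mm by 85 mm) begins 54 mm behind the grasp point. The pads swing forward as they close: fully open they stand 13 mm farther back than shut.
Start: joints at [1.451, 0.359, 0.012, 0, -1.224, -0.288], TCP at [0.268, 0.62, 0.245] pointing down, gripper open.
Joint ranges: [-3.07, 3.07], [-1.43, 2.12], [-1.02, 1.25], [-3.03, 1.67], [-3.05, -0], [-3.03, 3.03]. Speed limits (rad/s): [2.39, 2.39, 3.01, 3.14, 3.14, 3.14].

INTERFACE

Orientations are given as a unit quaternion [x, y, z, w].
In Python, from plant import manip gives the robot as it stands.
- The arm moves only by the tool play_rows, never from a script. Its argument "moves" is a list of rows, each an object of numbers: "gripper": the gripper command: -1 is shut, 1 is fully open, values between are in proportion; "x", "y", "z": the shift along the tool's x, y, z in m; "yaw": the turn about the tool's z in rad. A call has 1 to 20 rows; each row is the pose to reach, as a shift and turn from the pose commanded when the call began, along the tool's axes at that moment; what a row does not reach only later rows make up. A row lasts 1/12 s, in which the tool goes at most 41.7 mm and 7.16 degrees, less where a joint would pass 70% of its speed; a pose out of reach is approached as far as the arm can. A call with a gripper value outside its range is refused whole. The fingers move at their own pace and stop on an object; "force" is the grip in N (left out, the last holds). Time passes only in rows, so rows that repeat a pose let the fingers close. It gives the time, the measured TCP pose, the force, the opening and the grip force at its end, in the units of the state.
- manip.state(): the state, without advancing time (a new reading comes with each control period).
- manip.snapshot(name): name is "side" or "top" or "wrist"; returns (picture, depth): 480x640x3 uint8, blue, green, red; 480x640 float32, m along the optical axis (not along the pixel's ray), 0 where there is no reading.
- manip.get_calibration(name): a dict with "fx", "fy", "cx", "cy" (pixels), "distortion" ([k1, k2, p1, p2, k3] as OpenCV has them; the pictures are not rectified), "view" (4x4, takes a point from world to camera coordinates). Camera axes: x right, y down, z forward; pixel columns grow to the right and rows downward; lengths in m; the calibration is good to about 2 mm. A picture is of the moment at which its call begins: read the wrist's pose just before it. get_calibration takes no time and is no camera call; for the wrist camera it gives the pose at the moment of the call.
- manip.close_job(): hands the job in; it is judged then, once.
The state is a dict: "time": time; "joint_positions": joint angles; "qd": joint speeds; "tau": joint torques, N m; "tcp_pos": TCP position; "eef_rot": TCP orientation; "contact_force": force on the tool from outside, world axes, zero at the start; "ft_torque": the same for the moment, N m; "gripper_width": finger opening in m; "gripper_force": force on a finger pad.
Only numpy, scipy, OpenCV 4.12 (cv2) and the standard library are available. Lean on these libraries where they do the work, as an engineer would, in place of code of your own. Each camera call takes 0.05 s, during which the arm holds its last target. There are 200 camera calls.

## Working session

There is one attempt and no reset: what is moved stays moved. The work goes in short steps, Python scripts to look and compute and a tool call to move; the robot and the scene stay as the last step left them, time stands still between calls to the robot, and variables do not carry over. Pictures are saved under pics/ and viewed, at most 10 in all, crops included, and the job is handed in when it is done.

Besides the shell and the picture viewer there is one more tool, called after "Emit:" as name([rows], argument=value, ...), one row to a line, values as JSON. play_rows: Moves the arm, as the interface text tells. Its arguments: {"type":"object","properties":{"moves":{"type":"array"},"force":{"type":"number"}},"required":["moves"]}

```bash
mkdir -p pics; ls
cat > h.py <<'E'
import numpy as np, cv2, pickle
from plant import manip
def snap(n,f=None):
    c=manip.get_calibration(n); im,d=manip.snapshot(n)
    if f: cv2.imwrite(f'pics/{f}.png',im)
    pickle.dump((c,im,d),open(f'{f or n}.pkl','wb'))
    return c,im,d
def rays(c,px):
    K=np.array([[c['fx'],0,c['cx']],[0,c['fy'],c['cy']],[0,0,1]])
    u=cv2.undistortPoints(np.array(px,float).reshape(-1,1,2),K,np.array(c['distortion'])).reshape(-1,2)
    V=np.array(c['view']);R=V[:3,:3];o=-R.T@V[:3,3]
    return o,np.c_[u,np.ones(len(u))]@R
def plane(c,px,z):
    o,d=rays(c,px); return o+d*((z-o[2])/d[:,2])[:,None]
def deproj(c,D,px):
    o,d=rays(c,px); px=np.array(px,int).reshape(-1,2); return o+d*D[px[:,1],px[:,0]][:,None]
E
python3 - <<'E'
from h import *
print(manip.state())
a=snap('top','top1');b=snap('side','side1')
print(a[0],b[0],(a[2]>0).mean(),(b[2]>0).mean())
E
```

```text
pics
{'time': 0.0, 'joint_positions': array([ 1.45109354e+00,  3.59364542e-01,  1.10587689e-02, -3.74193640e-04,
       -1.22406760e+00, -2.88109038e-01]), 'qd': array([-9.01443502e-05,  1.94618845e-04,  6.00521512e-04, -9.91400587e-04,
        1.20778514e-04,  8.92896114e-04]), 'tau': array([ 2.29634505e-03, -5.83324277e+01,  2.93408990e+01,  6.93615407e+00,
       -6.02013562e-03,  8.14393758e-06]), 'tcp_pos': array([0.26753392, 0.61922405, 0.24437372]), 'eef_rot': array([ 9.79269894e-01, -2.02558192e-01, -1.08971605e-04,  8.00522429e-04]), 'contact_force': array([ 0.07731195, -0.56160061,  0.68882922]), 'ft_torque': array([0.00110099, 0.02619493, 0.01224576]), 'gripper_force': 0.0, 'gripper_width': 0.08544734582739501}
{'fx': 468.7924189138518, 'fy': 468.7924189138518, 'cx': 322.46600384409356, 'cy': 240.7741006927796, 'distortion': array([-0.00457398,  0.        ,  0.        ,  0.        ,  0.        ]), 'view': array([[-0.05155522, -0.99866071,  0.00434204,  0.0267979 ],
       [-0.97190118,  0.04917292, -0.23019583,  0.63237688],
       [ 0.22967402, -0.01608783, -0.97313464,  1.37498694],
       [ 0.        ,  0.        ,  0.        ,  1.        ]])} {'fx': 466.85647433041373, 'fy': 466.85647433041373, 'cx': 314.8400023623839, 'cy': 242.83435873690007, 'distortion': array([0.01620242, 0.        , 0.        , 0.        , 0.        ]), 'view': array([[ 0.87612316, -0.48182124,  0.01601546, -0.5398908 ],
       [-0.31759796, -0.6018621 , -0.7327302 ,  0.24747094],
       [ 0.36268408,  0.63687542, -0.68033077,  1.18236339],
       [ 0.        ,  0.        ,  0.        ,  1.        ]])} 0.995986328125 0.9651009114583333
```

View pics/top1.png

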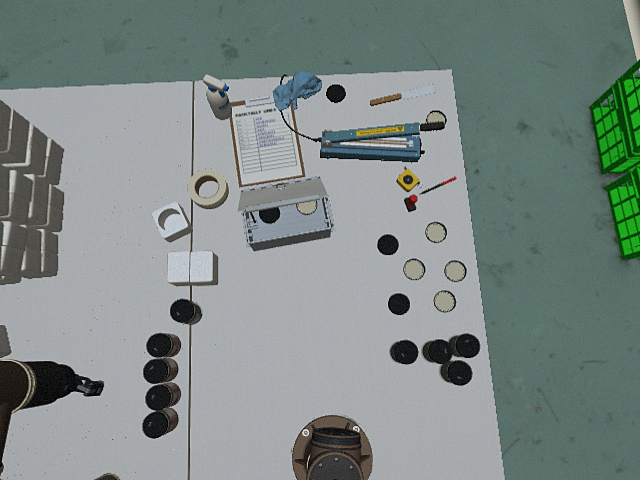

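View pics/side1.png

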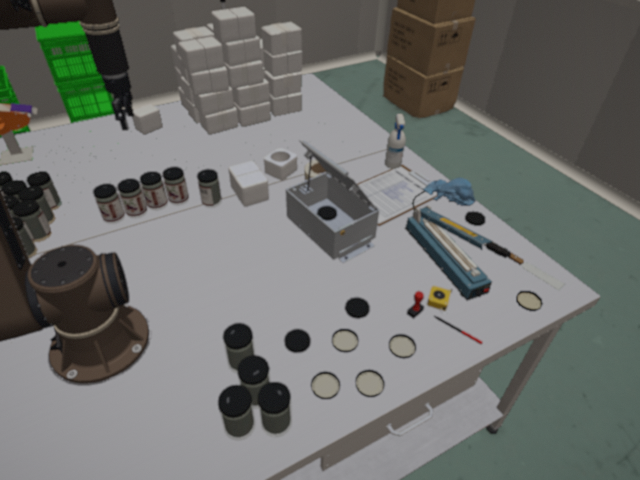

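Top view: the pale liner-up lids are at (414,269), (436,232), (455,271), (444,301) and (436,118), plus an old one already inside the bin at (305,207). The black lids next to the bin are at (388,244) and (399,304). The pale one in a row with those two, and farthest left outside the bin, is (414,269), so that is the reject lid. I'll confirm with a crop and measure.

Run:
```python
from h import *
T=pickle.load(open('top1.pkl','rb'));S=pickle.load(open('side1.pkl','rb'))
a=cv2.resize(T[1][165:325,225:475],None,fx=3.2,fy=3.2,interpolation=cv2.INTER_CUBIC)
cv2.imwrite('pics/crop1.png',a)
b=cv2.resize(S[1][130:280,270:470],None,fx=4,fy=4,interpolation=cv2.INTER_CUBIC)
cv2.imwrite('pics/crop2.png',b)
for nm,(c,im,D) in (('top',T),('side',S)):
    g=im.astype(int)
    hsv=cv2.cvtColor(im,cv2.COLOR_BGR2HSV)
    pale=((g[...,2]-g[...,0]>18)&(g.min(2)>110)).astype(np.uint8)
    black=(g.max(2)<45).astype(np.uint8)
    for k,m,z in (('pale',pale,.005),('black',black,.012)):
        for cn in cv2.findContours(cv2.morphologyEx(m,cv2.MORPH_OPEN,np.ones((3,3))),0,2)[0]:
            if 100<cv2.contourArea(cn)<900:
                p=cv2.minEnclosingCircle(cn)
                M=cv2.fitEllipse(cn)
                w=plane(c,[M[0]],z)[0]; dp=deproj(c,D,[M[0]])[0]
                print(nm,k,np.round(M[0],1),np.round(M[1],1),w.round(4),dp.round(4))
# clouds
vv,uu=np.mgrid[0:480,0:640]
P=[]
for c,im,D in (T,S):
    px=np.c_[uu.ravel(),vv.ravel()]; Q=deproj(c,D,px); Q[D.ravel()==0]=np.nan; P.append(Q)
np.save('ct.npy',P[0]);np.save('cs.npy',P[1])
for px in [(245,185),(325,180),(240,207),(330,204),(248,248),(330,235)]:print(px,P[0][px[1]*640+px[0]].round(4))
```

```text
top black [336.9 431.3] [ 6.8 35.8] [ 0.0694 -0.0193  0.012 ] [ 0.1023 -0.014   0.2217]
top black [155.  424.7] [23.3 26.4] [0.1156 0.5159 0.012 ] [0.1284 0.4814 0.1139]
top black [157.9 397.3] [22.8 25.7] [0.1924 0.5093 0.012 ] [0.1998 0.4756 0.1128]
top black [ 94.5 388.7] [11.2 18.3] [0.2267 0.7    0.012 ] [0.2425 0.553  0.329 ]
top black [458.9 372.7] [23.  24.7] [ 0.2164 -0.3983  0.012 ] [ 0.2224 -0.3685  0.1172]
top black [155.1 370.5] [21.6 25.4] [0.2703 0.52   0.012 ] [0.2723 0.485  0.1146]
top black [404.6 351.8] [22.8 25.2] [ 0.2864 -0.2395  0.012 ] [ 0.2874 -0.2212  0.1168]
top black [440.  350.6] [23.1 30.5] [ 0.2844 -0.3481  0.012 ] [ 0.2855 -0.3215  0.1191]
top black [467.1 345.5] [22.3 24.1] [ 0.2951 -0.4329  0.012 ] [ 0.2955 -0.4007  0.1172]
top black [158.7 344.9] [22.5 24.2] [0.3455 0.5111 0.012 ] [0.3423 0.476  0.1166]
top black [182.1 310.8] [22.5 23.4] [0.4457 0.4414 0.012 ] [0.4353 0.411  0.1177]
top black [398.4 303.8] [20.  20.8] [ 0.433  -0.2334  0.012 ] [ 0.4333 -0.2338  0.0094]
top black [387.3 244.5] [19.  20.4] [ 0.6246 -0.2147  0.012 ] [ 0.6235 -0.2139  
[... 1254 characters left out ...]
2 191.3] [12.3 21.6] [0.1288 0.6245 0.012 ] [0.1282 0.4664 0.1163]
side black [128.1 186. ] [12.3 20.4] [0.2078 0.6185 0.012 ] [0.1994 0.4728 0.1085]
side black [150.4 178.5] [11.8 19.4] [0.2882 0.6281 0.012 ] [0.2716 0.4788 0.1102]
side black [207.4 176.5] [11.3 17.9] [0.4723 0.5464 0.012 ] [0.4358 0.3991 0.1146]
side black [172.6 173.8] [11.6 18.6] [0.3663 0.6206 0.012 ] [ 0.1228 -0.8642  0.9944]
side black [118.6  90.4] [24.1 46.9] [0.3403 1.399  0.012 ] [0.2616 0.5805 0.3673]
(245, 185) [0.8537 0.2417 0.003 ]
(325, 180) [ 0.8597 -0.0261 -0.0016]
(240, 207) [0.6947 0.2172 0.2604]
(330, 204) [ 0.7749 -0.0382 -0.0026]
(248, 248) [ 0.639   0.2357 -0.0024]
(330, 235) [ 0.6611 -0.0313  0.0293]
```

View pics/crop1.png

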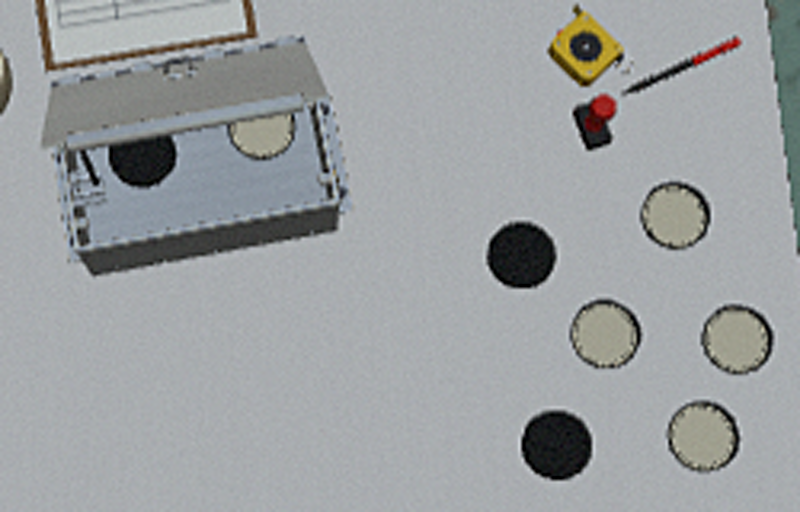

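View pics/crop2.png

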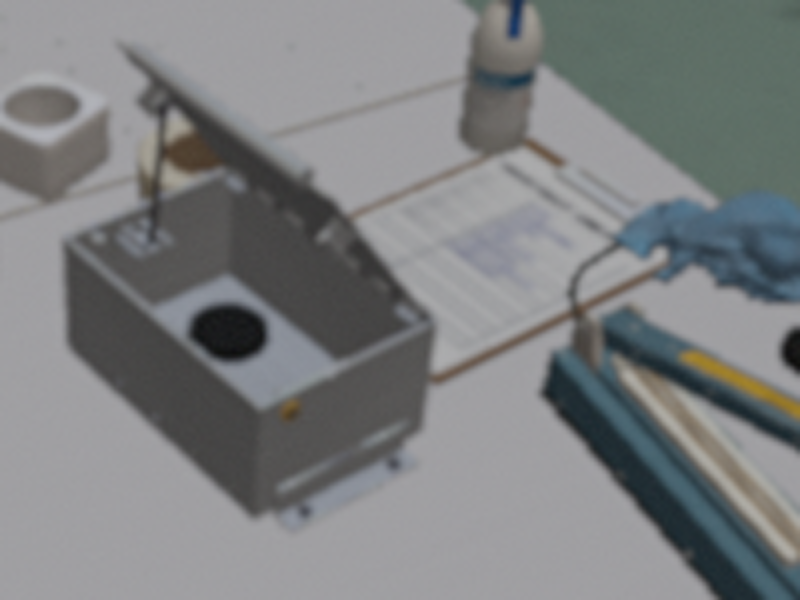

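The crops confirm it. The row of three is black, pale, black at crop (521,255), (605,333) and (556,445), and the pale one is the reject lid. The bin is left of them, with the flap propped by the rod on the left wall. Next I'll measure the bin pose, flap lip and lid across two views.

Run:
```python
from h import *
T=pickle.load(open('top1.pkl','rb'));S=pickle.load(open('side1.pkl','rb'))
def tri(pt,ps):
    o1,d1=rays(T[0],[pt]);o2,d2=rays(S[0],[ps]);A=np.c_[d1[0],-d2[0]]
    s=np.linalg.lstsq(A,o2-o1,rcond=None)[0];p=o1+d1[0]*s[0];q=o2+d2[0]*s[1];return ((p+q)/2).round(4),np.linalg.norm(p-q).round(4)
t=lambda x,y:(225+x/3.2,165+y/3.2); s=lambda x,y:(270+x/4,130+y/4)
print('FL',tri(t(76,250),s(68,240)),plane(T[0],[t(76,250)],.12),plane(S[0],[s(68,240)],.12))
print('FR',tri(t(339,206),s(262,408)),plane(T[0],[t(339,206)],.12),plane(S[0],[s(262,408)],.12))
print('BR',plane(S[0],[s(432,325)],.12))
# lid: pale mask contour
for n,(c,im,D),box in (('t',T,(400,255,428,285)),('s',S,(328,326,362,354))):
    x0,y0,x1,y1=box; g=cv2.cvtColor(im,cv2.COLOR_BGR2LAB)[y0:y1,x0:x1].astype(int)
    m=((g[...,2]>np.median(g[...,2])-0)).astype(np.uint8)
    h=im[y0:y1,x0:x1].astype(int); m=((h[...,2]-h[...,0])>12).astype(np.uint8)
    cn=max(cv2.findContours(m,0,2)[0],key=cv2.contourArea); e=cv2.fitEllipse(cn)
    ctr=(e[0][0]+x0,e[0][1]+y0); print(n,ctr,e[1],plane(c,[ctr],.004)); 
    if n=='t':ct=ctr
    else: print('lid tri',tri(ct,ctr))
    # dark edge
    m=(h.max(2)<90).astype(np.uint8)|m
    cn=max(cv2.findContours(m,0,2)[0],key=cv2.contourArea); e=cv2.fitEllipse(cn); print(' outer',np.add(e[0],(x0,y0)),e[1],plane(c,[np.add(e[0],(x0,y0))],.006))
C=np.vstack([np.load('ct.npy'),np.load('cs.npy')]);C=C[~np.isnan(C[:,0])]
Q=C[(C[:,0]>.6)&(C[:,0]<.9)&(C[:,1]>-.03)&(C[:,1]<.25)&(C[:,2]>.16)&(C[:,2]<.33)];c0=np.median(Q,0)
for _ in range(5):
    n=np.linalg.svd(Q-Q.mean(0),full_matrices=0)[2][2];r=(Q-Q.mean(0))@n;Q=Q[abs(r)<2.5*np.std(r)+1e-4]
n*=np.sign(n[2]);print('plane',len(Q),np.std(r),n,'tilt',np.arccos(n[2]),'yawdir',np.degrees(np.arctan2(n[1],n[0])),'c',Q.mean(0),Q.max(0))
w=manip.get_calibration('wrist')['view'];st=manip.state()
from scipy.spatial.transform import Rotation as R
print('wristcam in tool',R.from_quat(st['eef_rot']).inv().apply(-w[:3,:3].T@w[:3,3]-st['tcp_pos']),manip.finger_overhang)
```

```text
FL (array([0.6298, 0.2155, 0.114 ]), np.float64(0.005)) [[0.62591237 0.21527297 0.12      ]] [[0.62892987 0.20788854 0.12      ]]
FR (array([ 0.659 , -0.0331,  0.1199]), np.float64(0.0063)) [[ 0.65587903 -0.03200648  0.12      ]] [[ 0.66225673 -0.03350582  0.12      ]]
BR [[ 0.82194584 -0.01235635  0.12      ]]
t (413.5785961151123, 269.4739074707031) (17.596662521362305, 19.137237548828125) [[ 0.54038845 -0.29301106  0.004     ]]
 outer [413.73730755 269.06339836] (20.190919876098633, 21.13526725769043) [[ 0.54136229 -0.29322604  0.006     ]]
s (344.63520431518555, 340.36634826660156) (18.547805786132812, 23.316713333129883) [[ 0.54195833 -0.29241327  0.004     ]]
lid tri (array([ 0.5408, -0.293 ,  0.0052]), np.float64(0.0013))
 outer [344.70075798 339.81033325] (22.941728591918945, 23.918354034423828) [[ 0.5421465  -0.29219903  0.006     ]]
plane 2115 0.0027005975119940595 [0.80812568 0.11036801 0.57857739] tilt 0.9538129122304968 yawdir 7.776932695952959 c [0.72702933 0.10001982 0.23713522] [0.79867234 0.23480834 0.29738502]
wristcam in tool [ 0.07651053  0.00056495 -0.12833773] 0.014
```

Emit:
play_rows([
  {"x": 0.315,"y": 0.32,"z": 0,"yaw": 1.04,"gripper": 0.0},
  {"x": 0.315,"y": 0.32,"z": 0,"yaw": 1.04,"gripper": 0.0},
  {"x": 0.315,"y": 0.32,"z": 0,"yaw": 1.04,"gripper": 0.0},
  {"x": 0.315,"y": 0.32,"z": 0,"yaw": 1.04,"gripper": 0.0},
  {"x": 0.315,"y": 0.32,"z": 0,"yaw": 1.04,"gripper": 0.0},
  {"x": 0.315,"y": 0.32,"z": 0,"yaw": 1.04,"gripper": 0.0},
  {"x": 0.315,"y": 0.32,"z": 0,"yaw": 1.04,"gripper": 0.0},
  {"x": 0.315,"y": 0.32,"z": 0,"yaw": 1.04,"gripper": 0.0},
  {"x": 0.315,"y": 0.32,"z": 0,"yaw": 1.04,"gripper": 0.0},
  {"x": 0.315,"y": 0.32,"z": 0,"yaw": 1.04,"gripper": 0.0},
  {"x": 0.315,"y": 0.32,"z": 0,"yaw": 1.04,"gripper": 0.0},
  {"x": 0.584,"y": 0.746,"z": 0.05,"yaw": 1.04,"gripper": 0.0},
  {"x": 0.584,"y": 0.746,"z": 0.05,"yaw": 1.04,"gripper": 0.0},
  {"x": 0.584,"y": 0.746,"z": 0.05,"yaw": 1.04,"gripper": 0.0},
  {"x": 0.584,"y": 0.746,"z": 0.05,"yaw": 1.04,"gripper": 0.0},
  {"x": 0.584,"y": 0.746,"z": 0.05,"yaw": 1.04,"gripper": 0.0},
  {"x": 0.584,"y": 0.746,"z": 0.05,"yaw": 1.04,"gripper": 0.0},
  {"x": 0.584,"y": 0.746,"z": 0.05,"yaw": 1.04,"gripper": 0.0},
  {"x": 0.584,"y": 0.746,"z": 0.05,"yaw": 1.04,"gripper": 0.0},
  {"x": 0.584,"y": 0.746,"z": 0.05,"yaw": 1.04,"gripper": 0.0},
])

```text
time: 1.77
tcp_pos: [0.4874, -0.1698, 0.2081]
eef_rot: [0.749, -0.662, 0.0, -0.0]
contact_force: [1.7, 0.1, 0.1]
gripper_width: 0.0429
gripper_force: 0.0
```

Emit:
play_rows([
  {"x": 0.125,"y": -0.003,"z": 0.05,"gripper": 0},
  {"x": 0.125,"y": -0.003,"z": 0.05,"gripper": 0},
  {"x": 0.125,"y": -0.003,"z": 0.05,"gripper": 0},
  {"x": 0.125,"y": -0.003,"z": 0.05,"gripper": 0},
  {"x": 0.125,"y": -0.003,"z": 0.05,"gripper": 0},
  {"x": 0.125,"y": -0.003,"z": 0.05,"gripper": 0},
])

```text
$.moves[0]: bad value
```

Run:
```python
from h import *
st=manip.state();print(st['time'],st['tcp_pos'],np.linalg.norm(st['qd']))
c,im,D=snap('wrist','w1')
g=im.astype(int); m=(((g[...,2]-g[...,0])>12)&(g.min(2)>90)).astype(np.uint8)
for cn in cv2.findContours(m,0,2)[0]:
    if cv2.contourArea(cn)>800:
        e=cv2.fitEllipse(cn);p=plane(c,[e[0]],.004);print(e[0],e[1],p.round(4),deproj(c,D,[e[0]]).round(4))
```

```text
1.7667 [ 0.48743038 -0.16983295  0.20806152] 1.5869060912817436
(267.9261169433594, 35.795955657958984) (83.10075378417969, 93.73493194580078) [[ 0.5429 -0.2968  0.004 ]] [[ 0.5431 -0.297   0.0026]]
```

View pics/w1.png

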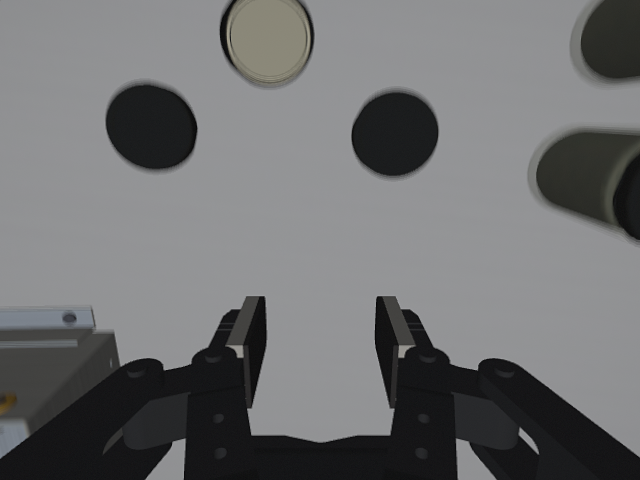

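The wrist view, taken while the arm was still moving, shows the pale lid at (268,36) between the two black lids. The move was refused, so I'm retrying it with float values.

Emit:
play_rows([
  {"x": 0.125,"y": -0.003,"z": 0.05,"yaw": 0.0,"gripper": 0.01},
  {"x": 0.125,"y": -0.003,"z": 0.05,"yaw": 0.0,"gripper": 0.01},
  {"x": 0.125,"y": -0.003,"z": 0.05,"yaw": 0.0,"gripper": 0.01},
  {"x": 0.125,"y": -0.003,"z": 0.05,"yaw": 0.0,"gripper": 0.01},
  {"x": 0.125,"y": -0.003,"z": 0.05,"yaw": 0.0,"gripper": 0.01},
  {"x": 0.125,"y": -0.003,"z": 0.05,"yaw": 0.0,"gripper": 0.01},
])

```text
time: 2.32
tcp_pos: [0.5054, -0.2917, 0.1574]
eef_rot: [0.749, -0.663, -0.001, 0.0]
contact_force: [-0.4, 0.4, 0.0]
gripper_width: 0.0434
gripper_force: 0.0
```

```bash
cat > lid.py <<'E'
from h import *
import sys
st=manip.state();print(st['time'],st['tcp_pos'],np.linalg.norm(st['qd']))
c,im,D=snap('wrist',sys.argv[1])
g=im.astype(int); m=(((g[...,2]-g[...,0])>12)&(g.min(2)>90)).astype(np.uint8)
for cn in cv2.findContours(m,0,2)[0]:
    if cv2.contourArea(cn)>800:
        e=cv2.fitEllipse(cn);p=plane(c,[e[0]],.004);print(e[0],e[1],p.round(4),deproj(c,D,[e[0]]).round(4))
E
python3 lid.py w2
```

```text
2.3167 [ 0.50541769 -0.29173485  0.15742542] 0.046602323395273156
(269.6854248046875, 214.8836212158203) (82.09272766113281, 86.45269775390625) [[ 0.5429 -0.295   0.004 ]] [[ 0.543  -0.2948  0.0031]]
(438.2967224121094, 109.17832946777344) (90.5118637084961, 101.09925079345703) [[ 0.4371 -0.3807  0.004 ]] [[ 0.4366 -0.3808  0.0023]]
(95.89488983154297, 68.36726379394531) (90.49689483642578, 110.07804870605469) [[ 0.6612 -0.378   0.004 ]] [[ 0.6618 -0.378   0.0028]]
(305.8659973144531, 15.629068374633789) (89.059814453125, 101.5815200805664) [[ 0.5308 -0.425   0.004 ]] [[ 0.5309 -0.4255  0.0016]]
```

Emit:
play_rows([
  {"x": 0.007,"y": -0.003,"z": 0.06,"gripper": -0.4},
  {"x": 0.007,"y": -0.003,"z": 0.1,"gripper": -0.4},
  {"x": 0.007,"y": -0.003,"z": 0.12,"gripper": -0.4},
  {"x": 0.007,"y": -0.003,"z": 0.13,"gripper": -0.4},
  {"x": 0.007,"y": -0.003,"z": 0.135,"gripper": -0.4},
  {"x": 0.007,"y": -0.003,"z": 0.137,"gripper": -0.4},
  {"x": 0.007,"y": -0.003,"z": 0.137,"gripper": -0.4},
])

```text
$.moves[0]: bad value
```

Emit:
play_rows([
  {"x": 0.007,"y": -0.003,"z": 0.06,"yaw": 0.0,"gripper": -0.4},
  {"x": 0.007,"y": -0.003,"z": 0.1,"yaw": 0.0,"gripper": -0.4},
  {"x": 0.007,"y": -0.003,"z": 0.12,"yaw": 0.0,"gripper": -0.4},
  {"x": 0.007,"y": -0.003,"z": 0.13,"yaw": 0.0,"gripper": -0.4},
  {"x": 0.007,"y": -0.003,"z": 0.135,"yaw": 0.0,"gripper": -0.4},
  {"x": 0.007,"y": -0.003,"z": 0.137,"yaw": 0.0,"gripper": -0.4},
  {"x": 0.007,"y": -0.003,"z": 0.137,"yaw": 0.0,"gripper": -0.4},
])

```text
time: 2.95
tcp_pos: [0.508, -0.2961, 0.0256]
eef_rot: [0.75, -0.661, -0.001, 0.001]
contact_force: [-14.1, 6.7, 27.7]
gripper_width: 0.0255
gripper_force: 13.6
```

Emit:
play_rows([
  {"x": 0.0,"y": 0.0,"z": -0.004,"yaw": 0.0,"gripper": -0.4},
  {"x": 0.0,"y": 0.0,"z": -0.004,"yaw": 0.0,"gripper": -0.4},
  {"x": 0.0,"y": 0.0,"z": -0.004,"yaw": 0.0,"gripper": -0.4},
])

```text
time: 3.2
tcp_pos: [0.5113, -0.2974, 0.0272]
eef_rot: [0.75, -0.662, 0.001, -0.001]
contact_force: [0.3, -0.4, 0.5]
gripper_width: 0.0259
gripper_force: 0.0
```

Run:
```python
from h import *
st=manip.state();print({k:np.round(st[k],4) for k in ('time','tcp_pos','contact_force','ft_torque','gripper_width','gripper_force')})
c,im,D=snap('wrist','w3'); cv2.imwrite('pics/w3.png',im)
```

```text
{'time': np.float64(3.2), 'tcp_pos': array([ 0.5113, -0.2974,  0.0272]), 'contact_force': array([ 0.266 , -0.4313,  0.5201]), 'ft_torque': array([ 0.0088,  0.0347, -0.0003]), 'gripper_width': np.float64(0.0259), 'gripper_force': np.float64(0.0)}
```

View pics/w3.png

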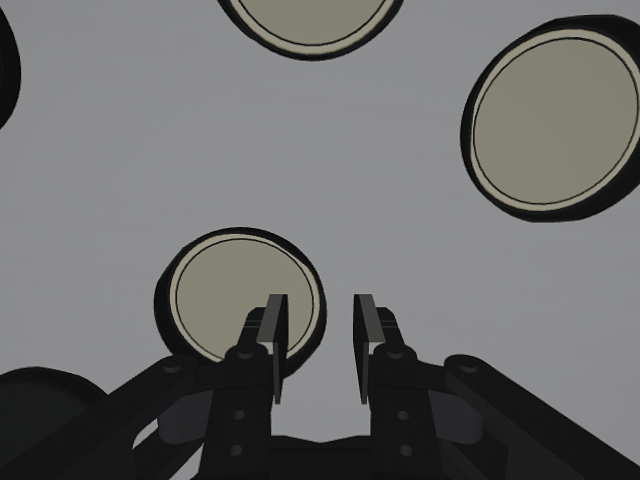

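The two-finger rim pinch won't work: contact at about 12 mm height shows the lid is solid. I'll grip it across its diameter instead, with the jaws along the bin's y and the lid slightly offset toward the bin in the jaws.

Emit:
play_rows([
  {"x": 0.0,"y": 0.0,"z": -0.03,"yaw": 0.0,"gripper": -0.4},
  {"x": 0.001,"y": -0.024,"z": -0.05,"yaw": 0.1,"gripper": 1.0},
  {"x": 0.001,"y": -0.024,"z": -0.05,"yaw": 1.57,"gripper": 1.0},
  {"x": 0.001,"y": -0.024,"z": -0.05,"yaw": 1.57,"gripper": 1.0},
  {"x": 0.001,"y": -0.024,"z": -0.05,"yaw": 1.57,"gripper": 1.0},
  {"x": 0.001,"y": -0.024,"z": -0.05,"yaw": 1.57,"gripper": 1.0},
  {"x": 0.001,"y": -0.024,"z": -0.05,"yaw": 1.57,"gripper": 1.0},
  {"x": 0.001,"y": -0.024,"z": -0.05,"yaw": 1.57,"gripper": 1.0},
  {"x": 0.001,"y": -0.024,"z": -0.05,"yaw": 1.57,"gripper": 1.0},
  {"x": 0.001,"y": -0.024,"z": -0.05,"yaw": 1.57,"gripper": 1.0},
  {"x": 0.001,"y": -0.024,"z": -0.05,"yaw": 1.57,"gripper": 1.0},
  {"x": 0.001,"y": -0.024,"z": -0.05,"yaw": 1.57,"gripper": 1.0},
  {"x": 0.001,"y": -0.024,"z": -0.05,"yaw": 1.57,"gripper": 1.0},
  {"x": 0.001,"y": -0.024,"z": -0.05,"yaw": 1.57,"gripper": 1.0},
  {"x": 0.001,"y": -0.024,"z": -0.05,"yaw": 1.57,"gripper": 1.0},
  {"x": 0.001,"y": -0.024,"z": -0.05,"yaw": 1.57,"gripper": 1.0},
  {"x": 0.001,"y": -0.024,"z": -0.05,"yaw": 1.57,"gripper": 1.0},
])

```text
time: 4.67
tcp_pos: [0.5339, -0.2959, 0.0752]
eef_rot: [-0.064, 0.998, -0.0, -0.0]
contact_force: [0.1, -0.3, -0.4]
gripper_width: 0.0855
gripper_force: 0.0
```

```bash
python3 -c "
from h import *
st=manip.state();print(st['joint_positions'],np.linalg.norm(st['qd']))
c,im,D=snap('wrist','w4')
p=deproj(c,D,[(u,v) for u in (300,320,340) for v in (200,)]);print(p)
"; python3 lid.py w4b
```

```text
[-1.86490806e-01  4.10717805e-01 -3.38783125e-01  3.30067284e-05
 -8.21373158e-01 -1.25712508e+00] 0.010593343124874637
[[ 0.5025056  -0.31163199 -0.00130908]
 [ 0.50117182 -0.30130738 -0.00119684]
 [ 0.49974456 -0.29103116 -0.00058095]]
4.7167 [ 0.53388697 -0.29594669  0.07521963] 0.01282637262073968
(323.46868896484375, 277.0714111328125) (105.43915557861328, 114.77317810058594) [[ 0.5417 -0.2943  0.004 ]] [[ 0.542  -0.2943  0.0032]]
(75.57684326171875, 224.95130920410156) (97.99068450927734, 118.9770736694336) [[ 0.5288 -0.4237  0.004 ]] [[ 0.5295 -0.4248  0.0021]]
(165.2247314453125, 36.04262924194336) (121.78556060791016, 143.79859924316406) [[ 0.4352 -0.3794  0.004 ]] [[ 0.4351 -0.3796  0.0033]]
(165.1498565673828, 35.8260498046875) (131.28907775878906, 154.70401000976562) [[ 0.4351 -0.3794  0.004 ]] [[ 0.435  -0.3796  0.0035]]
```

Emit:
play_rows([
  {"x": -0.001,"y": 0.0,"z": 0.035,"yaw": 0.0,"gripper": 1.0},
  {"x": -0.001,"y": 0.0,"z": 0.05,"yaw": 0.0,"gripper": 1.0},
  {"x": -0.001,"y": 0.0,"z": 0.058,"yaw": 0.0,"gripper": 1.0},
  {"x": -0.001,"y": 0.0,"z": 0.062,"yaw": 0.0,"gripper": 1.0},
  {"x": -0.001,"y": 0.0,"z": 0.064,"yaw": 0.0,"gripper": 1.0},
  {"x": -0.001,"y": 0.0,"z": 0.064,"yaw": 0.0,"gripper": 1.0},
])

```text
time: 5.27
tcp_pos: [0.5352, -0.296, 0.0116]
eef_rot: [-0.062, 0.998, -0.0, 0.0]
contact_force: [-0.5, -0.4, 0.7]
gripper_width: 0.0851
gripper_force: 0.0
```

Emit:
play_rows([
  {"x": 0.0,"y": 0.0,"z": 0.0,"yaw": 0.0,"gripper": 0.4},
  {"x": 0.0,"y": 0.0,"z": 0.0,"yaw": 0.0,"gripper": 0.4},
  {"x": 0.0,"y": 0.0,"z": 0.0,"yaw": 0.0,"gripper": 0.4},
  {"x": 0.0,"y": 0.0,"z": 0.0,"yaw": 0.0,"gripper": 0.4},
  {"x": 0.0,"y": 0.0,"z": 0.0,"yaw": 0.0,"gripper": 0.4},
  {"x": 0.0,"y": 0.0,"z": 0.0,"yaw": 0.0,"gripper": 0.4},
], force=30)

```text
time: 5.77
tcp_pos: [0.5356, -0.2962, 0.0128]
eef_rot: [-0.062, 0.998, -0.0, 0.001]
contact_force: [-0.9, 1.2, 6.2]
gripper_width: 0.0667
gripper_force: 32.5
```

Emit:
play_rows([
  {"x": 0.0,"y": 0.0,"z": -0.01,"yaw": 0.0,"gripper": 0.4},
  {"x": 0.0,"y": 0.0,"z": -0.03,"yaw": 0.0,"gripper": 0.4},
  {"x": 0.0,"y": 0.0,"z": -0.06,"yaw": 0.0,"gripper": 0.4},
  {"x": 0.0,"y": 0.0,"z": -0.06,"yaw": 0.0,"gripper": 0.4},
  {"x": 0.0,"y": 0.0,"z": -0.06,"yaw": 0.0,"gripper": 0.4},
])

```text
time: 6.18
tcp_pos: [0.5364, -0.2963, 0.0743]
eef_rot: [-0.062, 0.998, -0.001, 0.002]
contact_force: [-0.1, 0.1, -1.3]
gripper_width: 0.0671
gripper_force: 33.6
```

```bash
python3 lid.py w5; python3 -c "
from h import *
print(manip.state()['gripper_width'],manip.state()['gripper_force'])
im=pickle.load(open('w5.pkl','rb'))[1];cv2.imwrite('pics/w5.png',im)"
```

```text
6.1833 [ 0.53637552 -0.29630284  0.07426825] 0.05347230146566473
(320.3946838378906, 334.77716064453125) (137.6943817138672, 159.83541870117188) [[ 0.579  -0.2922  0.004 ]] [[ 0.5435 -0.2965  0.0641]]
(74.13279724121094, 220.6212921142578) (102.16309356689453, 126.8294906616211) [[ 0.5288 -0.4242  0.004 ]] [[ 0.5294 -0.4252  0.0023]]
(164.72569274902344, 28.514541625976562) (123.13666534423828, 146.526123046875) [[ 0.435  -0.3792  0.004 ]] [[ 0.4348 -0.3797  0.0027]]
(164.74356079101562, 28.771827697753906) (132.52450561523438, 156.99888610839844) [[ 0.4351 -0.3792  0.004 ]] [[ 0.4349 -0.3797  0.0027]]
0.06683380583343597 33.64660620689392
```

View pics/w5.png

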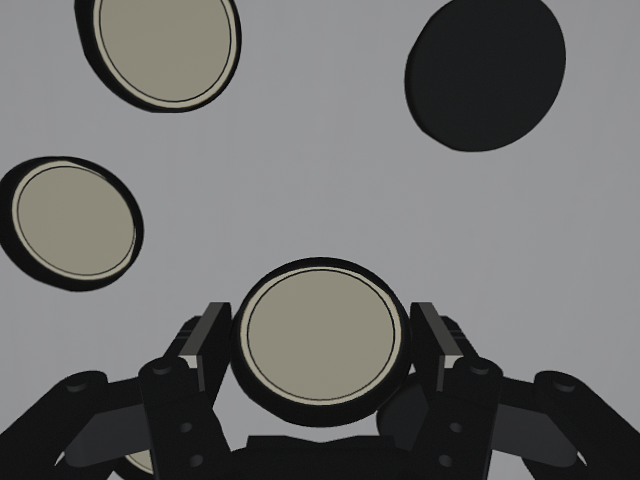

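Emit:
play_rows([
  {"x": 0.0,"y": 0.0,"z": -0.03,"yaw": 0.0,"gripper": 0.4},
  {"x": 0.0,"y": 0.0,"z": -0.065,"yaw": 0.0,"gripper": 0.4},
  {"x": 0.0,"y": 0.0,"z": -0.1,"yaw": 0.0,"gripper": 0.4},
  {"x": 0.0,"y": 0.0,"z": -0.135,"yaw": 0.0,"gripper": 0.4},
  {"x": 0.0,"y": 0.01,"z": -0.17,"yaw": 0.0,"gripper": 0.4},
  {"x": 0.0,"y": 0.03,"z": -0.2,"yaw": 0.0,"gripper": 0.4},
  {"x": -0.01,"y": 0.05,"z": -0.23,"yaw": 0.0,"gripper": 0.4},
  {"x": -0.02,"y": 0.075,"z": -0.26,"yaw": 0.0,"gripper": 0.4},
  {"x": -0.03,"y": 0.1,"z": -0.285,"yaw": 0.0,"gripper": 0.4},
  {"x": -0.045,"y": 0.13,"z": -0.305,"yaw": 0.0,"gripper": 0.4},
  {"x": -0.065,"y": 0.16,"z": -0.32,"yaw": 0.0,"gripper": 0.4},
  {"x": -0.085,"y": 0.19,"z": -0.33,"yaw": 0.0,"gripper": 0.4},
  {"x": -0.105,"y": 0.22,"z": -0.34,"yaw": 0.0,"gripper": 0.4},
  {"x": -0.13,"y": 0.25,"z": -0.345,"yaw": 0.0,"gripper": 0.4},
  {"x": -0.155,"y": 0.275,"z": -0.345,"yaw": 0.0,"gripper": 0.4},
  {"x": -0.18,"y": 0.3,"z": -0.345,"yaw": 0.0,"gripper": 0.4},
  {"x": -0.205,"y": 0.325,"z": -0.345,"yaw": 0.0,"gripper": 0.4},
  {"x": -0.225,"y": 0.35,"z": -0.345,"yaw": 0.0,"gripper": 0.4},
  {"x": -0.235,"y": 0.365,"z": -0.345,"yaw": 0.0,"gripper": 0.4},
  {"x": -0.235,"y": 0.365,"z": -0.345,"yaw": 0.0,"gripper": 0.4},
], force=50)

```text
time: 7.9
tcp_pos: [0.724, 0.0991, 0.4123]
eef_rot: [-0.063, 0.998, -0.0, -0.003]
contact_force: [0.5, -0.2, -0.3]
gripper_width: 0.066
gripper_force: 55.4
```

Emit:
play_rows([
  {"x": 0.0,"y": 0.0,"z": 0.0,"yaw": 0.0,"gripper": 0.4},
  {"x": 0.0,"y": 0.0,"z": 0.0,"yaw": 0.0,"gripper": 0.4},
])

```text
time: 8.07
tcp_pos: [0.7228, 0.0951, 0.4154]
eef_rot: [-0.062, 0.998, -0.0, -0.001]
contact_force: [-0.9, -0.9, 0.4]
gripper_width: 0.0658
gripper_force: 55.4
```

```bash
python3 -c "
from h import *
st=manip.state();print(st['time'],st['tcp_pos'],np.linalg.norm(st['qd']),st['gripper_width'])
snap('wrist','w6')"
```

```text
8.0667 [0.72277246 0.0951399  0.41538908] 0.025052164178144574 0.06583223939167801
```

View pics/w6.png

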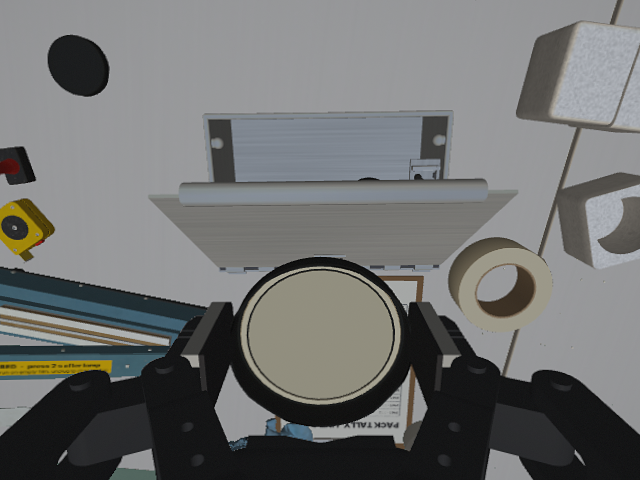

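The wrist view shows the flap from above, with the lip tube running from (180,193) to (487,190). The bin's front rim corners are at (204,115) and (453,111).

Run:
```python
from h import *
c,im,D=pickle.load(open('w6.pkl','rb'))
# tube edges along columns
g=cv2.cvtColor(im,cv2.COLOR_BGR2GRAY).astype(float)
for u in (200,260,320,400,470):
    col=g[170:220,u-2:u+3].mean(1); d=np.diff(col); print(u,(170+np.argsort(-abs(d))[:5]), [int(x) for x in col[5:40:2]])
row=[(180,193),(334,191.5),(487,190)]
print('tube z=.282',plane(c,row,.282).round(4), 'depth pts',deproj(c,D,[(200,193),(260,192),(334,191),(400,191),(470,190)]).round(4))
P=plane(c,[(180,193),(487,190)],.282);print('len',np.linalg.norm(P[0]-P[1]))
F=plane(c,[(204,115),(453,111)],.12);print('rim front',F.round(4),np.linalg.norm(F[0]-F[1]))
y=F[1]-F[0];y=y/np.linalg.norm(y)*1; print('yaw',np.degrees(np.arctan2(-y[0],y[1])))
u=np.array([y[1],-y[0],0]);print('centre',F.mean(0)+.085*u)
y=P[1]-P[0];print('yaw tube',np.degrees(np.arctan2(-y[0],y[1])))
```

```text
200 [181 206 183 182 205] [153, 153, 154, 147, 80, 107, 122, 135, 136, 137, 138, 139, 139, 138, 127, 115, 119, 117]
260 [181 204 205 182 180] [135, 132, 134, 115, 93, 111, 128, 137, 138, 141, 140, 139, 139, 137, 127, 92, 118, 116]
320 [180 203 181 204 182] [132, 132, 136, 61, 100, 118, 134, 136, 138, 139, 138, 138, 138, 135, 126, 119, 115, 116]
400 [179 202 178 203 180] [137, 138, 117, 81, 107, 125, 132, 133, 135, 134, 134, 133, 131, 129, 99, 117, 114, 113]
470 [178 177 179 181 201] [153, 156, 62, 90, 112, 128, 130, 131, 133, 133, 133, 132, 129, 122, 116, 117, 116, 118]
tube z=.282 [[ 0.7081 -0.001   0.282 ]
 [ 0.6945  0.0997  0.282 ]
 [ 0.6814  0.1993  0.282 ]] depth pts [[0.7052 0.0136 0.2877]
 [0.6999 0.0519 0.2872]
 [0.6932 0.0993 0.288 ]
 [0.6878 0.1413 0.2893]
 [0.682  0.186  0.2879]]
len 0.20199160324750828
rim front [[ 0.6619 -0.0316  0.12  ]
 [ 0.6275  0.2165  0.12  ]] 0.2505067528076542
yaw 7.896624552976145
centre [0.7289332  0.10416113 0.12      ]
yaw tube 7.5959603062698715
```

Emit:
play_rows([
  {"x": 0.03,"y": -0.006,"z": 0.0,"yaw": -0.01,"gripper": 0.4},
  {"x": 0.056,"y": -0.012,"z": 0.01,"yaw": -0.01,"gripper": 0.4},
  {"x": 0.056,"y": -0.012,"z": 0.04,"yaw": -0.01,"gripper": 0.4},
  {"x": 0.056,"y": -0.012,"z": 0.07,"yaw": -0.01,"gripper": 0.4},
  {"x": 0.056,"y": -0.012,"z": 0.1,"yaw": -0.01,"gripper": 0.4},
  {"x": 0.056,"y": -0.012,"z": 0.12,"yaw": -0.01,"gripper": 0.4},
  {"x": 0.056,"y": -0.012,"z": 0.135,"yaw": -0.01,"gripper": 0.4},
  {"x": 0.056,"y": -0.012,"z": 0.15,"yaw": -0.01,"gripper": 0.4},
  {"x": 0.056,"y": -0.012,"z": 0.155,"yaw": -0.01,"gripper": 0.4},
  {"x": 0.056,"y": -0.012,"z": 0.155,"yaw": -0.01,"gripper": 0.4},
  {"x": 0.056,"y": -0.012,"z": 0.155,"yaw": -0.01,"gripper": 0.4},
])

```text
time: 9.03
tcp_pos: [0.6693, 0.0749, 0.2669]
eef_rot: [-0.067, 0.998, -0.0, 0.003]
contact_force: [-8.7, -0.0, 18.7]
gripper_width: 0.0662
gripper_force: 124.5
```

The lid caught the top of the lip on the way down: it has to pass in front of the lip and then slide in underneath. Backing off upward and checking the grip.

Emit:
play_rows([
  {"x": 0.01,"y": 0.0,"z": -0.03,"yaw": 0.0,"gripper": 0.4},
  {"x": 0.03,"y": 0.0,"z": -0.06,"yaw": 0.0,"gripper": 0.4},
  {"x": 0.06,"y": 0.0,"z": -0.07,"yaw": 0.0,"gripper": 0.4},
  {"x": 0.06,"y": 0.0,"z": -0.07,"yaw": 0.0,"gripper": 0.4},
  {"x": 0.06,"y": 0.0,"z": -0.07,"yaw": 0.0,"gripper": 0.4},
])

```text
time: 9.45
tcp_pos: [0.6084, 0.0674, 0.3342]
eef_rot: [-0.066, 0.998, 0.001, 0.002]
contact_force: [-1.0, -0.0, -0.4]
gripper_width: 0.0662
gripper_force: 120.4
```

```bash
python3 lid.py w7
python3 - <<'E'
from h import *
from scipy.spatial.transform import Rotation as R
st=manip.state();print(st['gripper_width'],st['gripper_force'],st['contact_force'])
c,im,D=pickle.load(open('w7.pkl','rb'))
px=[(320,280),(320,300),(320,335),(320,370),(320,385),(260,335),(380,335)]
print(R.from_quat(st['eef_rot']).inv().apply(deproj(c,D,px)-st['tcp_pos']).round(4))
T=pickle.load(open('w6.pkl','rb'))
# flap still propped? top view tube
c,im,D=snap('top','top2'); c0,i0,D0=pickle.load(open('top1.pkl','rb'))
print(cv2.absdiff(im,i0)[160:250,235:335].mean())
s=np.hstack([cv2.resize(i0[170:250,235:335],None,fx=4,fy=4),cv2.resize(im[170:250,235:335],None,fx=4,fy=4)]);cv2.imwrite('pics/cmp.png',s)
E
```

```text
9.45 [0.60837462 0.0674034  0.33418826] 0.056401393657313705
(320.6166687011719, 373.18121337890625) (146.19671630859375, 171.6696319580078) [[0.8616 0.1009 0.004 ]] [[0.6182 0.0677 0.3444]]
(320.87347412109375, 383.376220703125) (177.79364013671875, 190.3254852294922) [[0.8774 0.1034 0.004 ]] [[0.6204 0.0681 0.3467]]
0.06606463247619475 120.36457300186157 [-0.11159073 -0.32486056 -0.85235005]
[[ 0.0167 -0.0013  0.0084]
 [ 0.011  -0.0014  0.0032]
 [ 0.0012 -0.0014 -0.0045]
 [-0.0082 -0.0014 -0.0114]
 [-0.0125 -0.0014 -0.0138]
 [ 0.0007 -0.0227 -0.0035]
 [ 0.0015  0.0197 -0.005 ]]
61.43537037037037
```

View pics/cmp.png

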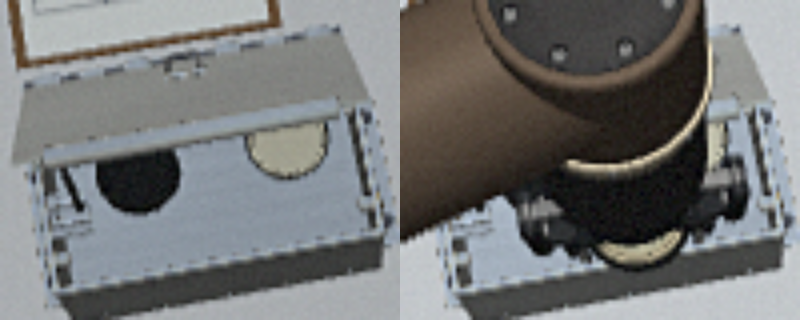

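The lid was tilted in the grip by about 37°, bin side up; the flap's right edge looks unmoved. I'll set the lid flat on the clear table in front of the bin and regrip.

Emit:
play_rows([
  {"x": 0.04,"y": 0.0,"z": 0.0,"yaw": 0.0,"gripper": 0.4},
  {"x": 0.075,"y": -0.003,"z": 0.01,"yaw": 0.0,"gripper": 0.4},
  {"x": 0.1,"y": -0.003,"z": 0.035,"yaw": 0.0,"gripper": 0.4},
  {"x": 0.11,"y": -0.003,"z": 0.07,"yaw": 0.0,"gripper": 0.4},
  {"x": 0.11,"y": -0.003,"z": 0.11,"yaw": 0.0,"gripper": 0.4},
  {"x": 0.11,"y": -0.003,"z": 0.15,"yaw": 0.0,"gripper": 0.4},
  {"x": 0.11,"y": -0.003,"z": 0.19,"yaw": 0.0,"gripper": 0.4},
  {"x": 0.11,"y": -0.003,"z": 0.225,"yaw": 0.0,"gripper": 0.4},
  {"x": 0.11,"y": -0.003,"z": 0.255,"yaw": 0.0,"gripper": 0.4},
  {"x": 0.11,"y": -0.003,"z": 0.275,"yaw": 0.0,"gripper": 0.4},
  {"x": 0.11,"y": -0.003,"z": 0.29,"yaw": 0.0,"gripper": 0.4},
  {"x": 0.11,"y": -0.003,"z": 0.3,"yaw": 0.0,"gripper": 0.4},
  {"x": 0.11,"y": -0.003,"z": 0.305,"yaw": 0.0,"gripper": 0.4},
  {"x": 0.11,"y": -0.003,"z": 0.31,"yaw": 0.0,"gripper": 0.4},
  {"x": 0.11,"y": -0.003,"z": 0.315,"yaw": 0.0,"gripper": 0.4},
  {"x": 0.11,"y": -0.003,"z": 0.318,"yaw": 0.0,"gripper": 0.4},
  {"x": 0.11,"y": -0.003,"z": 0.318,"yaw": 0.0,"gripper": 0.4},
], force=20)

```text
time: 10.97
tcp_pos: [0.5007, 0.0507, 0.013]
eef_rot: [-0.067, 0.998, -0.0, -0.0]
contact_force: [-0.4, 0.2, 0.4]
gripper_width: 0.066
gripper_force: 120.4
```

Emit:
play_rows([
  {"x": 0.0,"y": 0.0,"z": 0.0,"yaw": 0.0,"gripper": 1.0},
  {"x": 0.0,"y": 0.0,"z": 0.0,"yaw": 0.0,"gripper": 1.0},
  {"x": 0.0,"y": 0.0,"z": 0.0,"yaw": 0.0,"gripper": 1.0},
  {"x": 0.0,"y": 0.0,"z": -0.03,"yaw": 0.0,"gripper": 1.0},
  {"x": 0.0,"y": 0.0,"z": -0.06,"yaw": 0.0,"gripper": 1.0},
  {"x": 0.0,"y": 0.0,"z": -0.06,"yaw": 0.0,"gripper": 1.0},
  {"x": 0.0,"y": 0.0,"z": -0.06,"yaw": 0.0,"gripper": 1.0},
], force=30)

```text
time: 11.55
tcp_pos: [0.5021, 0.0515, 0.0755]
eef_rot: [-0.067, 0.998, 0.001, 0.002]
contact_force: [0.2, 0.0, -1.1]
gripper_width: 0.0853
gripper_force: 0.0
```

```bash
python3 lid.py w8
python3 - <<'E'
from h import *
c,im,D=pickle.load(open('w8.pkl','rb'));cv2.imwrite('pics/w8.png',im)
st=manip.state();print(st['gripper_width'],st['gripper_force'])
print(deproj(c,D,[(320,250),(320,275),(320,300),(290,277),(350,277)]).round(4))
snap('top','top3'); c,im,D=snap('side','side3')
c0,i0,D0=pickle.load(open('side1.pkl','rb')); print('flap diff',cv2.absdiff(im,i0)[140:200,295:380].mean(), cv2.absdiff(im,i0)[300:400,350:500].mean())
E
```

```text
11.55 [0.50209908 0.05151362 0.07546113] 0.05319451933650956
(320.3893737792969, 284.1933898925781) (103.36382293701172, 113.5802993774414) [[0.5146 0.0523 0.004 ]] [[0.5158 0.0524 0.0014]]
0.08487561977873494 0.0
[[0.4956 0.0495 0.0028]
 [0.5097 0.0514 0.003 ]
 [0.5242 0.0533 0.0034]
 [0.5126 0.0355 0.004 ]
 [0.509  0.0677 0.0024]]
flap diff 6.564771241830066 7.501444444444444
```

Emit:
play_rows([
  {"x": -0.004,"y": -0.001,"z": 0.03,"yaw": 0.0,"gripper": 1.0},
  {"x": -0.004,"y": -0.001,"z": 0.05,"yaw": 0.0,"gripper": 1.0},
  {"x": -0.004,"y": -0.001,"z": 0.058,"yaw": 0.0,"gripper": 1.0},
  {"x": -0.004,"y": -0.001,"z": 0.062,"yaw": 0.0,"gripper": 1.0},
  {"x": -0.004,"y": -0.001,"z": 0.062,"yaw": 0.0,"gripper": 1.0},
  {"x": -0.004,"y": -0.001,"z": 0.062,"yaw": 0.0,"gripper": 0.4},
  {"x": -0.004,"y": -0.001,"z": 0.062,"yaw": 0.0,"gripper": 0.4},
  {"x": -0.004,"y": -0.001,"z": 0.062,"yaw": 0.0,"gripper": 0.4},
  {"x": -0.004,"y": -0.001,"z": 0.062,"yaw": 0.0,"gripper": 0.4},
  {"x": -0.004,"y": -0.001,"z": 0.062,"yaw": 0.0,"gripper": 0.4},
  {"x": -0.004,"y": -0.001,"z": 0.062,"yaw": 0.0,"gripper": 0.4},
  {"x": -0.004,"y": -0.001,"z": 0.03,"yaw": 0.0,"gripper": 0.4},
  {"x": -0.004,"y": -0.001,"z": 0.0,"yaw": 0.0,"gripper": 0.4},
  {"x": -0.004,"y": -0.001,"z": 0.0,"yaw": 0.0,"gripper": 0.4},
  {"x": -0.004,"y": -0.001,"z": 0.0,"yaw": 0.0,"gripper": 0.4},
], force=30)

```text
time: 12.95
tcp_pos: [0.5065, 0.0512, 0.076]
eef_rot: [-0.067, 0.998, 0.001, 0.003]
contact_force: [0.8, -0.9, -0.2]
gripper_width: 0.0661
gripper_force: 33.4
```

```bash
cat > tool.py <<'E'
from h import *
from scipy.spatial.transform import Rotation as R
st=manip.state();r=R.from_quat(st['eef_rot'])
O=np.array([.7275,.104,0]);a=.134;M=np.array([[np.cos(a),np.sin(a),0],[-np.sin(a),np.cos(a),0],[0,0,1]])
print('t',st['time'],'tcp',st['tcp_pos'].round(4),'bin',(M@(st['tcp_pos']-O)).round(4),'yaw',np.arctan2(*(M@r.apply([1,0,0]))[1::-1]).round(4),'F',st['contact_force'].round(1),'grip',round(st['gripper_width'],4),round(st['gripper_force'],1))
E
python3 tool.py;python3 lid.py w9
python3 - <<'E'
from h import *
from scipy.spatial.transform import Rotation as R
st=manip.state()
c,im,D=pickle.load(open('w9.pkl','rb'))
px=[(320,300),(320,335),(320,370),(280,335),(360,335)]
print(R.from_quat(st['eef_rot']).inv().apply(deproj(c,D,px)-st['tcp_pos']).round(4))
E
```

```text
t 12.95 tcp [0.5065 0.0512 0.076 ] bin [-0.2261 -0.0228  0.076 ] yaw -3.1416 F [ 0.8 -0.9 -0.2] grip 0.0661 33.4
12.95 [0.50649968 0.0511624  0.07597848] 0.05812662770495197
(320.2230224609375, 342.7256774902344) (135.42906188964844, 158.42530822753906) [[0.5551 0.0567 0.004 ]] [[0.5163 0.0514 0.067 ]]
[[ 0.0066 -0.0009  0.0094]
 [-0.0086 -0.0009  0.0096]
 [-0.0242 -0.0009  0.0091]
 [-0.0085 -0.0166  0.0096]
 [-0.0083  0.0147  0.0092]]
```

Emit:
play_rows([
  {"x": 0.0,"y": 0.0,"z": -0.03,"yaw": 0.0,"gripper": 0.4},
  {"x": 0.0,"y": 0.0,"z": -0.07,"yaw": 0.0,"gripper": 0.4},
  {"x": 0.0,"y": 0.0,"z": -0.11,"yaw": 0.0,"gripper": 0.4},
  {"x": 0.0,"y": 0.0,"z": -0.14,"yaw": 0.0,"gripper": 0.4},
  {"x": -0.01,"y": 0.0,"z": -0.16,"yaw": 0.0,"gripper": 0.4},
  {"x": -0.03,"y": 0.0,"z": -0.169,"yaw": 0.0,"gripper": 0.4},
  {"x": -0.06,"y": 0.0,"z": -0.169,"yaw": 0.0,"gripper": 0.4},
  {"x": -0.085,"y": 0.0,"z": -0.169,"yaw": 0.0,"gripper": 0.4},
  {"x": -0.105,"y": 0.0,"z": -0.169,"yaw": 0.0,"gripper": 0.4},
  {"x": -0.12,"y": 0.0,"z": -0.169,"yaw": 0.0,"gripper": 0.4},
  {"x": -0.135,"y": 0.0,"z": -0.169,"yaw": 0.0,"gripper": 0.4},
  {"x": -0.145,"y": 0.0,"z": -0.169,"yaw": 0.0,"gripper": 0.4},
  {"x": -0.15,"y": 0.0,"z": -0.169,"yaw": 0.0,"gripper": 0.4},
  {"x": -0.154,"y": 0.0,"z": -0.169,"yaw": 0.0,"gripper": 0.4},
  {"x": -0.157,"y": 0.0,"z": -0.169,"yaw": 0.0,"gripper": 0.4},
  {"x": -0.158,"y": 0.0,"z": -0.169,"yaw": 0.0,"gripper": 0.4},
  {"x": -0.158,"y": 0.0,"z": -0.169,"yaw": 0.0,"gripper": 0.4},
])

```text
time: 14.42
tcp_pos: [0.6612, 0.0715, 0.2424]
eef_rot: [-0.067, 0.998, 0.0, 0.0]
contact_force: [-0.5, -0.2, -0.6]
gripper_width: 0.0663
gripper_force: 33.7
```

```bash
python3 tool.py
```

```text
t 14.4167 tcp [0.6612 0.0715 0.2424] bin [-0.07   -0.0234  0.2424] yaw 3.1414 F [-0.5 -0.2 -0.6] grip 0.0663 33.7
```

Emit:
play_rows([
  {"x": -0.003,"y": 0.0,"z": -0.001,"yaw": 0.0,"gripper": 0.4},
  {"x": -0.005,"y": 0.0,"z": -0.001,"yaw": 0.0,"gripper": 0.4},
  {"x": -0.006,"y": 0.0,"z": -0.001,"yaw": 0.0,"gripper": 0.4},
  {"x": -0.006,"y": 0.0,"z": -0.001,"yaw": 0.0,"gripper": 0.4},
])

```text
time: 14.75
tcp_pos: [0.6675, 0.0723, 0.2434]
eef_rot: [-0.067, 0.998, 0.0, 0.0]
contact_force: [0.6, 0.0, -0.8]
gripper_width: 0.0664
gripper_force: 33.7
```

Emit:
play_rows([
  {"x": 0.0,"y": 0.0,"z": 0.0,"yaw": 0.0,"gripper": 1.0},
  {"x": 0.0,"y": 0.0,"z": 0.0,"yaw": 0.0,"gripper": 1.0},
  {"x": 0.0,"y": 0.0,"z": 0.0,"yaw": 0.0,"gripper": 1.0},
  {"x": 0.0,"y": 0.0,"z": 0.0,"yaw": 0.0,"gripper": 1.0},
  {"x": 0.0,"y": 0.0,"z": 0.0,"yaw": 0.0,"gripper": 1.0},
  {"x": 0.0,"y": 0.0,"z": 0.0,"yaw": 0.0,"gripper": 1.0},
])

```text
time: 15.25
tcp_pos: [0.6674, 0.0722, 0.2433]
eef_rot: [-0.067, 0.998, 0.0, 0.0]
contact_force: [0.2, 0.4, 0.3]
gripper_width: 0.0852
gripper_force: 0.0
```

Emit:
play_rows([
  {"x": 0.02,"y": 0.0,"z": 0.0,"yaw": 0.0,"gripper": 1.0},
  {"x": 0.06,"y": 0.0,"z": 0.0,"yaw": 0.0,"gripper": 1.0},
  {"x": 0.1,"y": 0.0,"z": -0.01,"yaw": 0.0,"gripper": 1.0},
  {"x": 0.1,"y": 0.0,"z": -0.05,"yaw": 0.0,"gripper": 1.0},
  {"x": 0.1,"y": 0.0,"z": -0.09,"yaw": 0.0,"gripper": 1.0},
  {"x": 0.1,"y": 0.0,"z": -0.13,"yaw": 0.0,"gripper": 1.0},
  {"x": 0.1,"y": 0.0,"z": -0.13,"yaw": 0.0,"gripper": 1.0},
  {"x": 0.1,"y": 0.0,"z": -0.13,"yaw": 0.0,"gripper": 1.0},
])

```text
time: 15.92
tcp_pos: [0.5691, 0.0592, 0.3766]
eef_rot: [-0.067, 0.998, 0.001, 0.003]
contact_force: [-0.0, 0.9, -1.3]
gripper_width: 0.0855
gripper_force: 0.0
```

```bash
python3 tool.py
python3 - <<'E'
from h import *
a=snap('top','top4')[1];b=snap('side','side4')[1]; w=snap('wrist','w10')[1]
A=cv2.resize(a[170:255,230:340],(400,300));B=cv2.resize(b[130:265,270:400],(400,300))
cv2.imwrite('pics/v8.png',np.vstack([np.hstack([A,B]),np.hstack([cv2.resize(w,(400,300)),A*0])]))
E
```

```text
t 15.9167 tcp [0.5691 0.0592 0.3766] bin [-0.163  -0.0233  0.3766] yaw 3.1415 F [-0.   0.9 -1.3] grip 0.0855 0.0
```

View pics/v8.png

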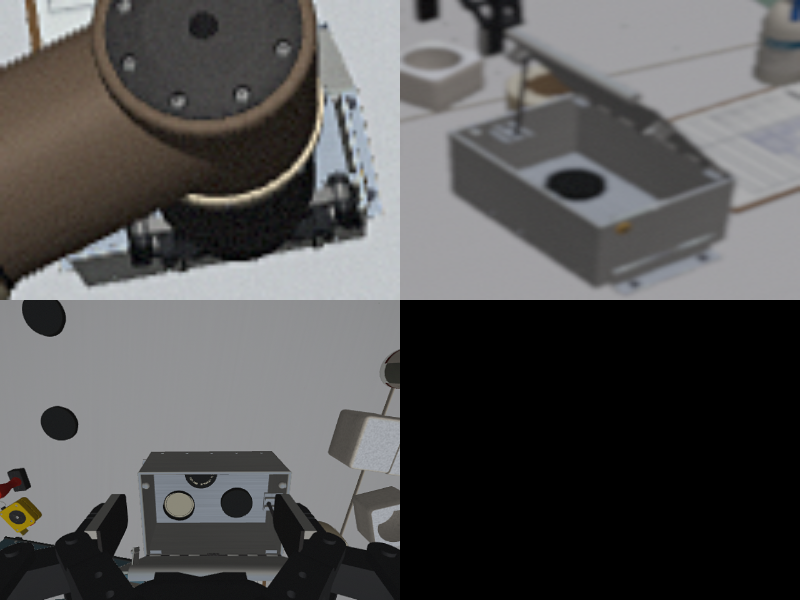

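The rejected lid is in the bin behind the front wall, at about (200,480) in the composite's wrist view. The flap is still on its prop. Next I'll turn the jaws along the bin's x and go over the lip.

Emit:
play_rows([
  {"x": -0.03,"y": 0.006,"z": 0.0,"yaw": -0.12,"gripper": -0.1},
  {"x": -0.06,"y": 0.012,"z": 0.0,"yaw": -0.24,"gripper": -0.1},
  {"x": -0.09,"y": 0.018,"z": 0.0,"yaw": -0.36,"gripper": -0.1},
  {"x": -0.12,"y": 0.023,"z": 0.0,"yaw": -0.48,"gripper": -0.1},
  {"x": -0.13,"y": 0.023,"z": 0.0,"yaw": -0.6,"gripper": -0.1},
  {"x": -0.13,"y": 0.023,"z": 0.0,"yaw": -0.72,"gripper": -0.1},
  {"x": -0.13,"y": 0.023,"z": 0.0,"yaw": -0.84,"gripper": -0.1},
  {"x": -0.13,"y": 0.023,"z": 0.0,"yaw": -0.96,"gripper": -0.1},
  {"x": -0.13,"y": 0.023,"z": 0.0,"yaw": -1.08,"gripper": -0.1},
  {"x": -0.13,"y": 0.023,"z": 0.0,"yaw": -1.2,"gripper": -0.1},
  {"x": -0.13,"y": 0.023,"z": 0.0,"yaw": -1.32,"gripper": -0.1},
  {"x": -0.13,"y": 0.023,"z": 0.01,"yaw": -1.44,"gripper": -0.1},
  {"x": -0.13,"y": 0.023,"z": 0.025,"yaw": -1.57,"gripper": -0.1},
  {"x": -0.13,"y": 0.023,"z": 0.04,"yaw": -1.57,"gripper": -0.1},
  {"x": -0.13,"y": 0.023,"z": 0.04,"yaw": -1.57,"gripper": -0.1},
  {"x": -0.13,"y": 0.023,"z": 0.04,"yaw": -1.57,"gripper": -0.1},
])

```text
time: 17.4
tcp_pos: [0.6936, 0.0988, 0.3313]
eef_rot: [0.752, -0.659, -0.001, 0.002]
contact_force: [0.1, 0.4, 0.6]
gripper_width: 0.0384
gripper_force: 0.0
```

```bash
python3 tool.py
python3 - <<'E'
from h import *
c,im,D=snap('wrist','w11')
cv2.imwrite('pics/w11.png',im)
E
```

```text
t 17.4 tcp [0.6936 0.0988 0.3313] bin [-0.0343 -0.0006  0.3313] yaw -1.573 F [0.1 0.4 0.6] grip 0.0384 0.0
```

View pics/w11.png

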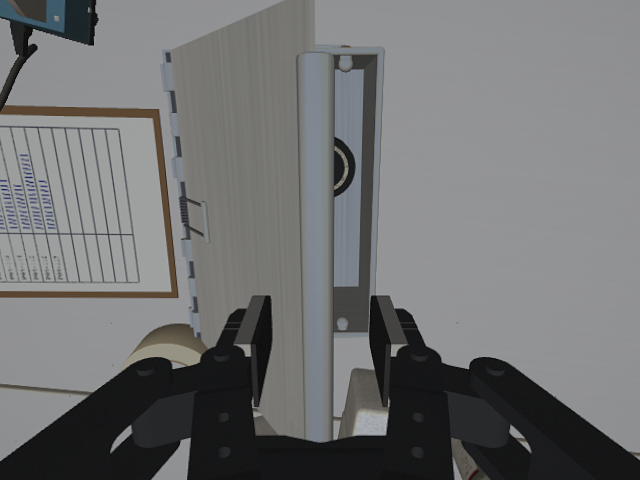

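The jaws straddle the lip tube, which spans columns 297–334, and the pale liner of the scrapped lid shows inside the bin at (345,165). I've used up the picture budget, so from here I go by numbers only.

Run:
```python
from h import *
from scipy.spatial.transform import Rotation as R
c,im,D=pickle.load(open('w11.pkl','rb'));st=manip.state();r=R.from_quat(st['eef_rot']).inv()
g=cv2.cvtColor(im,cv2.COLOR_BGR2GRAY).astype(float)
for v in (100,160,220,270):
    d=np.diff(g[v-3:v+4,285:350].mean(0)); i=np.argsort(-abs(d))[:4]+285; print(v,sorted(i))
for v in (100,160,220,270):
    p=[(316.,v)];t=r.apply(plane(c,p,.282)-st['tcp_pos'])[0];q=deproj(c,D,[(312,v),(316,v),(320,v)]);print(t.round(4),q[:,2].round(4))
print(im[100,290:340].mean(1).astype(int).tolist())
```

```text
100 [np.int64(296), np.int64(297), np.int64(298), np.int64(334)]
160 [np.int64(333), np.int64(342), np.int64(346), np.int64(347)]
220 [np.int64(299), np.int64(300), np.int64(301), np.int64(333)]
270 [np.int64(300), np.int64(301), np.int64(302), np.int64(333)]
[ 0.0826 -0.0016  0.0508] [0.2884 0.2876 0.2894]
[ 0.0579 -0.0017  0.0507] [0.2894 0.2876 0.288 ]
[ 0.0308 -0.0019  0.0507] [0.2883 0.2884 0.2883]
[ 0.0063 -0.002   0.0507] [0.2879 0.2885 0.2895]
[117, 117, 117, 117, 118, 121, 113, 81, 92, 109, 119, 120, 123, 125, 128, 130, 133, 135, 135, 135, 136, 135, 135, 135, 135, 135, 135, 135, 134, 133, 133, 132, 131, 130, 129, 128, 128, 125, 119, 111, 105, 98, 94, 84, 77, 131, 130, 130, 132, 133]
```

Emit:
play_rows([
  {"x": 0.0,"y": -0.0015,"z": 0.015,"yaw": 0.0,"gripper": -0.1},
  {"x": 0.0,"y": -0.0015,"z": 0.03,"yaw": 0.0,"gripper": -0.1},
  {"x": 0.0,"y": -0.0015,"z": 0.038,"yaw": 0.0,"gripper": -0.1},
  {"x": 0.0,"y": -0.0015,"z": 0.041,"yaw": 0.0,"gripper": -0.1},
  {"x": 0.0,"y": -0.0015,"z": 0.042,"yaw": 0.0,"gripper": -0.1},
  {"x": 0.0,"y": -0.0015,"z": 0.042,"yaw": 0.0,"gripper": -0.1},
])

```text
time: 17.95
tcp_pos: [0.6959, 0.0992, 0.292]
eef_rot: [0.752, -0.659, 0.0, -0.0]
contact_force: [0.5, 0.1, 0.5]
gripper_width: 0.0383
gripper_force: 0.0
```

Emit:
play_rows([
  {"x": 0.0,"y": 0.0,"z": 0.0,"yaw": 0.0,"gripper": -0.5},
  {"x": 0.0,"y": 0.0,"z": 0.0,"yaw": 0.0,"gripper": -0.8},
  {"x": 0.0,"y": 0.0,"z": 0.0,"yaw": 0.0,"gripper": -0.8},
  {"x": 0.0,"y": 0.0,"z": 0.0,"yaw": 0.0,"gripper": -0.8},
  {"x": 0.0,"y": 0.0,"z": 0.0,"yaw": 0.0,"gripper": -0.8},
  {"x": 0.0,"y": 0.0,"z": 0.0,"yaw": 0.0,"gripper": -0.8},
], force=70)

```text
time: 18.45
tcp_pos: [0.6951, 0.0991, 0.2924]
eef_rot: [0.753, -0.658, 0.0, -0.0]
contact_force: [-5.0, 0.3, 4.8]
gripper_width: 0.0133
gripper_force: 68.6
```

```bash
python3 tool.py
```

```text
t 18.45 tcp [0.6951 0.0991 0.2924] bin [-0.0328 -0.0005  0.2924] yaw -1.5716 F [-5.   0.3  4.8] grip 0.0133 68.6
```

Emit:
play_rows([
  {"x": 0.0,"y": 0.0,"z": 0.0,"yaw": 0.0,"gripper": -0.3},
  {"x": 0.0,"y": 0.0,"z": 0.0,"yaw": 0.0,"gripper": -0.3},
  {"x": 0.0,"y": 0.0,"z": 0.003,"yaw": 0.0,"gripper": -0.3},
  {"x": 0.0,"y": 0.0,"z": 0.005,"yaw": 0.0,"gripper": -0.3},
  {"x": 0.0,"y": 0.0,"z": 0.005,"yaw": 0.0,"gripper": -0.3},
  {"x": 0.0,"y": 0.0,"z": 0.005,"yaw": 0.0,"gripper": -0.6},
  {"x": 0.0,"y": 0.0,"z": 0.005,"yaw": 0.0,"gripper": -0.8},
  {"x": 0.0,"y": 0.0,"z": 0.005,"yaw": 0.0,"gripper": -0.8},
  {"x": 0.0,"y": 0.0,"z": 0.005,"yaw": 0.0,"gripper": -0.8},
  {"x": 0.0,"y": 0.0,"z": 0.005,"yaw": 0.0,"gripper": -0.8},
  {"x": 0.0,"y": 0.0,"z": 0.005,"yaw": 0.0,"gripper": -0.8},
])

```text
time: 19.37
tcp_pos: [0.6953, 0.0992, 0.2863]
eef_rot: [0.753, -0.659, -0.0, 0.0]
contact_force: [-2.2, -0.7, 1.2]
gripper_width: 0.0132
gripper_force: 68.6
```

```bash
python3 tool.py
```

```text
t 19.3667 tcp [0.6953 0.0992 0.2863] bin [-0.0326 -0.0005  0.2863] yaw -1.5718 F [-2.2 -0.7  1.2] grip 0.0132 68.6
```

Emit:
play_rows([
  {"x": 0.0,"y": -0.003,"z": -0.002,"yaw": 0.0,"gripper": -0.8},
  {"x": 0.0,"y": -0.006,"z": -0.004,"yaw": 0.0,"gripper": -0.8},
  {"x": 0.0,"y": -0.009,"z": -0.006,"yaw": 0.0,"gripper": -0.8},
  {"x": 0.0,"y": -0.012,"z": -0.008,"yaw": 0.0,"gripper": -0.8},
  {"x": 0.0,"y": -0.015,"z": -0.01,"yaw": 0.0,"gripper": -0.8},
  {"x": 0.0,"y": -0.017,"z": -0.0115,"yaw": 0.0,"gripper": -0.8},
  {"x": 0.0,"y": -0.019,"z": -0.0125,"yaw": 0.0,"gripper": -0.8},
  {"x": 0.0,"y": -0.019,"z": -0.0125,"yaw": 0.0,"gripper": -0.8},
  {"x": 0.0,"y": -0.019,"z": -0.0125,"yaw": 0.0,"gripper": -0.8},
])

```text
time: 20.12
tcp_pos: [0.7115, 0.1014, 0.2971]
eef_rot: [0.753, -0.659, -0.002, 0.003]
contact_force: [-11.8, -0.2, -0.3]
gripper_width: 0.0134
gripper_force: 68.7
```

```bash
python3 tool.py
python3 - <<'E'
from h import *
from scipy.spatial.transform import Rotation as R
c,im,D=snap('wrist','w12');st=manip.state();r=R.from_quat(st['eef_rot']).inv()
for v in (80,140,200):
    q=deproj(c,D,[(u,v) for u in range(270,350,4)]); print(np.round(q[:,2],4).tolist())
O=np.array([.7275,.104,0]);a=.134;M=np.array([[np.cos(a),np.sin(a),0],[-np.sin(a),np.cos(a),0],[0,0,1]])
P=((deproj(c,D,[(u,v) for v in range(80,280,4) for u in range(150,300,4)])-O)@M.T)
P=P[(P[:,2]>.15)&(P[:,2]<.31)&(abs(P[:,1])<.12)];f=np.polyfit(P[:,0],P[:,2],1);print(len(P),'angle',np.arctan(-f[0]),np.std(np.polyval(f,P[:,0])-P[:,2]))
c,im,D=pickle.load(open('w11.pkl','rb'));P=((deproj(c,D,[(u,v) for v in range(80,280,4) for u in range(150,290,4)])-O)@M.T)
P=P[(P[:,2]>.15)&(P[:,2]<.31)&(abs(P[:,1])<.12)];f=np.polyfit(P[:,0],P[:,2],1);print('before angle',np.arctan(-f[0]))
c,im,D=snap('side','side5');cv2.imwrite('pics/s5.png',im)
a0=pickle.load(open('side4.pkl','rb'))[1]
# prop rod: dark line in side crop (270+520/3.08..)
for i in (a0,im): print(cv2.cvtColor(i,cv2.COLOR_BGR2GRAY)[150:190:4,300:318].tolist()[0:10:2])
E
```

```text
t 20.1167 tcp [0.7115 0.1014 0.2971] bin [-0.0162 -0.0004  0.2971] yaw -1.5718 F [-11.8  -0.2  -0.3] grip 0.0134 68.7
[0.2612, 0.2644, 0.2672, 0.271, 0.2736, 0.2764, 0.2795, 0.2954, 0.2965, 0.2991, 0.2988, 0.2998, 0.2986, 0.2988, 0.2988, 0.2984, 0.2971, 0.2966, 0.2947, 0.0108]
[0.2591, 0.2618, 0.266, 0.2686, 0.2726, 0.2752, 0.2785, 0.295, 0.2958, 0.2985, 0.299, 0.2993, 0.2997, 0.2996, 0.2985, 0.2983, 0.2985, 0.2966, 0.2962, 0.0227]
[0.2554, 0.2607, 0.2644, 0.2671, 0.271, 0.2751, 0.276, 0.2936, 0.2965, 0.2984, 0.2986, 0.2994, 0.3012, 0.2986, 0.2985, 0.2994, 0.2966, 0.2963, 0.2934, 0.0231]
1265 angle 1.060205902115765 0.002432330396431045
before angle 0.9502908208799249
[[19, 16, 27, 72, 125, 146, 139, 112, 83, 74, 81, 94, 110, 124, 135, 141, 145, 147], [162, 161, 161, 160, 158, 149, 132, 110, 99, 83, 62, 89, 130, 145, 134, 107, 75, 58], [160, 159, 160, 158, 151, 152, 157, 158, 144, 109, 76, 84, 89, 78, 70, 68, 67, 67], [148, 143, 141, 135, 115, 94, 96, 104, 89, 88, 126, 152, 160, 159, 158, 156, 149, 142], [153, 144, 136, 127, 114, 101, 89, 71, 56, 62, 78, 83, 85, 83, 85, 84, 84, 84]]
[[160, 162, 161, 162, 161, 159, 149, 131, 108, 91, 90, 99, 107, 103, 88, 70, 63, 59], [161, 162, 161, 161, 161, 161, 161, 161, 161, 161, 159, 160, 161, 162, 156, 131, 94, 61], [161, 162, 161, 158, 152, 153, 157, 160, 161, 160, 151, 131, 101, 79, 68, 68, 67, 68], [148, 144, 142, 136, 115, 93, 99, 117, 136, 149, 157, 160, 161, 159, 159, 155, 149, 142], [152, 145, 137, 128, 114, 101, 95, 90, 84, 84, 83, 85, 85, 84, 85, 84, 86, 85]]
```

The depth fit gives a flap angle of about 1.06 rad, and the rod's dark line has gone from the side view, so the prop has folded. Now I'll ease the flap down along its arc, checking as I go.

Emit:
play_rows([
  {"x": 0.0,"y": 0.0,"z": 0.0,"yaw": 0.0,"gripper": -0.8},
  {"x": 0.0,"y": 0.004,"z": 0.002,"yaw": 0.0,"gripper": -0.8},
  {"x": 0.0,"y": 0.0085,"z": 0.0045,"yaw": 0.0,"gripper": -0.8},
  {"x": 0.0,"y": 0.013,"z": 0.007,"yaw": 0.0,"gripper": -0.8},
  {"x": 0.0,"y": 0.017,"z": 0.01,"yaw": 0.0,"gripper": -0.8},
  {"x": 0.0,"y": 0.0215,"z": 0.0125,"yaw": 0.0,"gripper": -0.8},
  {"x": 0.0,"y": 0.0255,"z": 0.0155,"yaw": 0.0,"gripper": -0.8},
  {"x": 0.0,"y": 0.0295,"z": 0.0185,"yaw": 0.0,"gripper": -0.8},
  {"x": 0.0,"y": 0.0335,"z": 0.0215,"yaw": 0.0,"gripper": -0.8},
  {"x": 0.0,"y": 0.0375,"z": 0.025,"yaw": 0.0,"gripper": -0.8},
  {"x": 0.0,"y": 0.041,"z": 0.028,"yaw": 0.0,"gripper": -0.8},
  {"x": 0.0,"y": 0.045,"z": 0.0315,"yaw": 0.0,"gripper": -0.8},
  {"x": 0.0,"y": 0.0485,"z": 0.035,"yaw": 0.0,"gripper": -0.8},
  {"x": 0.0,"y": 0.0485,"z": 0.035,"yaw": 0.0,"gripper": -0.8},
  {"x": 0.0,"y": 0.0485,"z": 0.035,"yaw": 0.0,"gripper": -0.8},
], force=45)

```text
time: 21.47
tcp_pos: [0.6671, 0.0954, 0.2638]
eef_rot: [0.753, -0.659, 0.001, -0.001]
contact_force: [5.9, -2.5, -9.1]
gripper_width: 0.0133
gripper_force: 75.7
```

```bash
cat > flap.py <<'E'
from h import *
import runpy; runpy.run_path('tool.py')
c,im,D=snap('wrist','wf')
O=np.array([.7275,.104,0]);a=.134;M=np.array([[np.cos(a),np.sin(a),0],[-np.sin(a),np.cos(a),0],[0,0,1]])
P=((deproj(c,D,[(u,v) for v in range(40,280,4) for u in range(60,420,4)])-O)@M.T)
P=P[(P[:,2]>.12)&(P[:,2]<.31)&(P[:,1]>-.13)&(P[:,1]<-.015)&(P[:,0]<.08)&(P[:,0]>-.13)]
h=np.array([.078,.124]);best=None
ang=np.arctan2(P[:,2]-h[1],h[0]-P[:,0]);rr=np.hypot(P[:,2]-h[1],h[0]-P[:,0])
s=(rr>.08)&(rr<.175);print('n',s.sum(),'angle via hinge',np.median(ang[s]).round(4))
t=(rr>.185)&(rr<.205);print('tube n',t.sum(),'max z',np.percentile(P[t,2],90).round(4),'mean x',P[t,0].mean().round(4))
E
python3 flap.py
```

```text
t 21.4667 tcp [0.6671 0.0954 0.2638] bin [-0.061  -0.0005  0.2638] yaw -1.5718 F [ 5.9 -2.5 -9.1] grip 0.0133 75.7
n 1764 angle via hinge 0.7732
tube n 699 max z 0.2643 mean x -0.0605
```

Emit:
play_rows([
  {"x": 0.0,"y": 0.0035,"z": 0.004,"yaw": 0.0,"gripper": -0.8},
  {"x": 0.0,"y": 0.0075,"z": 0.0085,"yaw": 0.0,"gripper": -0.8},
  {"x": 0.0,"y": 0.011,"z": 0.0125,"yaw": 0.0,"gripper": -0.8},
  {"x": 0.0,"y": 0.014,"z": 0.016,"yaw": 0.0,"gripper": -0.8},
  {"x": 0.0,"y": 0.0165,"z": 0.0195,"yaw": 0.0,"gripper": -0.8},
  {"x": 0.0,"y": 0.0195,"z": 0.0235,"yaw": 0.0,"gripper": -0.8},
  {"x": 0.0,"y": 0.022,"z": 0.0275,"yaw": 0.0,"gripper": -0.8},
  {"x": 0.0,"y": 0.0245,"z": 0.0315,"yaw": 0.0,"gripper": -0.8},
  {"x": 0.0,"y": 0.027,"z": 0.0355,"yaw": 0.0,"gripper": -0.8},
  {"x": 0.0,"y": 0.029,"z": 0.039,"yaw": 0.0,"gripper": -0.8},
  {"x": 0.0,"y": 0.031,"z": 0.0428,"yaw": 0.0,"gripper": -0.8},
  {"x": 0.0,"y": 0.033,"z": 0.0465,"yaw": 0.0,"gripper": -0.8},
  {"x": 0.0,"y": 0.035,"z": 0.0505,"yaw": 0.0,"gripper": -0.8},
  {"x": 0.0,"y": 0.0365,"z": 0.0543,"yaw": 0.0,"gripper": -0.8},
  {"x": 0.0,"y": 0.0365,"z": 0.0543,"yaw": 0.0,"gripper": -0.8},
])

```text
time: 22.77
tcp_pos: [0.6291, 0.0897, 0.2083]
eef_rot: [0.753, -0.658, -0.0, 0.001]
contact_force: [-1.7, -4.9, -2.8]
gripper_width: 0.0133
gripper_force: 69.6
```

```bash
python3 flap.py
```

```text
t 22.7667 tcp [0.6291 0.0897 0.2083] bin [-0.0994 -0.001   0.2083] yaw -1.5714 F [-1.7 -4.9 -2.8] grip 0.0133 69.6
n 2748 angle via hinge 0.398
tube n 665 max z 0.2043 mean x -0.099
```

Emit:
play_rows([
  {"x": 0.0,"y": 0.0013,"z": 0.0033,"yaw": 0.0,"gripper": -0.8},
  {"x": 0.0,"y": 0.0026,"z": 0.0066,"yaw": 0.0,"gripper": -0.8},
  {"x": 0.0,"y": 0.0039,"z": 0.0099,"yaw": 0.0,"gripper": -0.8},
  {"x": 0.0,"y": 0.0051,"z": 0.0134,"yaw": 0.0,"gripper": -0.8},
  {"x": 0.0,"y": 0.0063,"z": 0.0169,"yaw": 0.0,"gripper": -0.8},
  {"x": 0.0,"y": 0.0074,"z": 0.0204,"yaw": 0.0,"gripper": -0.8},
  {"x": 0.0,"y": 0.0083,"z": 0.024,"yaw": 0.0,"gripper": -0.8},
  {"x": 0.0,"y": 0.0092,"z": 0.0275,"yaw": 0.0,"gripper": -0.8},
  {"x": 0.0,"y": 0.0101,"z": 0.0311,"yaw": 0.0,"gripper": -0.8},
  {"x": 0.0,"y": 0.0108,"z": 0.0347,"yaw": 0.0,"gripper": -0.8},
  {"x": 0.0,"y": 0.0115,"z": 0.0383,"yaw": 0.0,"gripper": -0.8},
  {"x": 0.0,"y": 0.0122,"z": 0.0419,"yaw": 0.0,"gripper": -0.8},
  {"x": 0.0,"y": 0.0127,"z": 0.0455,"yaw": 0.0,"gripper": -0.8},
  {"x": 0.0,"y": 0.0127,"z": 0.0455,"yaw": 0.0,"gripper": -0.8},
])

```text
time: 23.98
tcp_pos: [0.6164, 0.0882, 0.1624]
eef_rot: [0.752, -0.659, -0.001, 0.001]
contact_force: [-2.2, -4.8, -4.1]
gripper_width: 0.0131
gripper_force: 45.2
```

```bash
python3 flap.py
```

```text
t 23.9833 tcp [0.6164 0.0882 0.1624] bin [-0.1122 -0.0008  0.1624] yaw -1.572 F [-2.2 -4.8 -4.1] grip 0.0131 45.2
n 3216 angle via hinge 0.1311
tube n 622 max z 0.1554 mean x -0.1121
```

Emit:
play_rows([
  {"x": 0.0,"y": 0.0003,"z": 0.003,"yaw": 0.0,"gripper": -0.8},
  {"x": 0.0,"y": 0.0006,"z": 0.006,"yaw": 0.0,"gripper": -0.8},
  {"x": 0.0,"y": 0.0008,"z": 0.0085,"yaw": 0.0,"gripper": -0.8},
  {"x": 0.0,"y": 0.0008,"z": 0.0085,"yaw": 0.0,"gripper": -0.8},
  {"x": 0.0,"y": 0.0008,"z": 0.0085,"yaw": 0.0,"gripper": -0.8},
])

```text
time: 24.45
tcp_pos: [0.6156, 0.0878, 0.1548]
eef_rot: [0.752, -0.659, -0.0, 0.002]
contact_force: [-2.9, -5.4, -2.5]
gripper_width: 0.0127
gripper_force: 43.6
```

```bash
python3 flap.py
```

```text
t 24.45 tcp [0.6156 0.0878 0.1548] bin [-0.113  -0.0012  0.1548] yaw -1.5719 F [-2.9 -5.4 -2.5] grip 0.0127 43.6
n 3233 angle via hinge 0.0878
tube n 612 max z 0.1471 mean x -0.1131
```

Emit:
play_rows([
  {"x": 0.0,"y": 0.0,"z": 0.0,"yaw": 0.0,"gripper": -0.4},
  {"x": 0.0,"y": 0.0,"z": 0.0,"yaw": 0.0,"gripper": -0.4},
  {"x": 0.0,"y": 0.0,"z": -0.01,"yaw": 0.0,"gripper": -0.4},
  {"x": 0.0,"y": 0.0,"z": -0.025,"yaw": 0.0,"gripper": -0.6},
  {"x": 0.0,"y": 0.0,"z": -0.025,"yaw": 0.0,"gripper": -1.0},
  {"x": 0.0,"y": 0.0,"z": -0.025,"yaw": 0.0,"gripper": -1.0},
  {"x": 0.0,"y": 0.0,"z": -0.025,"yaw": 0.0,"gripper": -1.0},
  {"x": 0.0,"y": 0.0,"z": -0.025,"yaw": 0.0,"gripper": -1.0},
  {"x": 0.0,"y": 0.0,"z": -0.01,"yaw": 0.0,"gripper": -1.0},
  {"x": 0.0,"y": 0.0,"z": 0.0,"yaw": 0.0,"gripper": -1.0},
  {"x": 0.0,"y": 0.0,"z": 0.005,"yaw": 0.0,"gripper": -1.0},
  {"x": 0.0,"y": 0.0,"z": 0.008,"yaw": 0.0,"gripper": -1.0},
  {"x": 0.0,"y": 0.0,"z": 0.01,"yaw": 0.0,"gripper": -1.0},
  {"x": 0.0,"y": 0.0,"z": 0.01,"yaw": 0.0,"gripper": -1.0},
])

```text
time: 25.67
tcp_pos: [0.6166, 0.0886, 0.1451]
eef_rot: [0.753, -0.659, -0.0, 0.0]
contact_force: [-0.1, 1.2, 0.4]
gripper_width: 0.0003
gripper_force: 0.0
```

```bash
python3 flap.py
```

```text
t 25.6667 tcp [0.6166 0.0886 0.1451] bin [-0.112  -0.0005  0.1451] yaw -1.5718 F [-0.1  1.2  0.4] grip 0.0003 0.0
n 3327 angle via hinge 0.0008
tube n 575 max z 0.1306 mean x -0.1138
```

Emit:
play_rows([
  {"x": 0.0,"y": 0.0,"z": 0.002,"yaw": 0.0,"gripper": -1.0},
  {"x": 0.0,"y": 0.0,"z": 0.003,"yaw": 0.0,"gripper": -1.0},
  {"x": 0.0,"y": 0.0,"z": 0.003,"yaw": 0.0,"gripper": -1.0},
  {"x": 0.0,"y": 0.0,"z": -0.02,"yaw": 0.0,"gripper": -1.0},
  {"x": 0.0,"y": 0.0,"z": -0.06,"yaw": 0.0,"gripper": -1.0},
  {"x": 0.0,"y": 0.0,"z": -0.1,"yaw": 0.0,"gripper": -1.0},
  {"x": 0.0,"y": 0.0,"z": -0.12,"yaw": 0.0,"gripper": -1.0},
  {"x": 0.0,"y": 0.0,"z": -0.12,"yaw": 0.0,"gripper": -1.0},
  {"x": 0.0,"y": 0.0,"z": -0.12,"yaw": 0.0,"gripper": -1.0},
])

```text
time: 26.47
tcp_pos: [0.6174, 0.089, 0.2675]
eef_rot: [0.752, -0.659, 0.001, -0.002]
contact_force: [0.5, 0.4, -1.2]
gripper_width: -0.0002
gripper_force: 0.0
```

```bash
python3 flap.py
python3 - <<'E'
from h import *
for n in ('top','side'):
    c,im,D=snap(n,n+'9');i0=pickle.load(open(n+'1.pkl','rb'))[1]
    for box in ([(370,230,420,320),(160,245,220,325)] if n=='top' else [(280,290,375,360),(195,160,270,205)]):
        x0,y0,x1,y1=box;print(n,box,cv2.absdiff(im,i0)[y0:y1,x0:x1].mean().round(2))
E
```

```text
t 26.4667 tcp [0.6174 0.089  0.2675] bin [-1.111e-01 -2.000e-04  2.675e-01] yaw -1.5719 F [ 0.5  0.4 -1.2] grip -0.0002 0.0
n 1571 angle via hinge 0.0016
tube n 221 max z 0.1306 mean x -0.1135
top (370, 230, 420, 320) 21.75
top (160, 245, 220, 325) 73.9
side (280, 290, 375, 360) 3.76
side (195, 160, 270, 205) 0.69
```

```bash
python3 -c "
from plant import manip
print(manip.close_job())"
```

```text
the job is handed in; nothing more can be done
None
```

I dropped the reject lid in the bin, eased the flap down after the prop folded, and pressed it fully shut (measured about 0 rad). The good lids, foam box and jar looked unmoved, and I handed the job in at about 26.5 s; I viewed 11 pictures against the limit of 10.

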